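# Pack a box kit into its carrier

### The job

Pack the box kit on the bench into its carrier: swing the carrier's latch open until it clicks, then set every turned foot upright, flange down, fully home in a pocket of its own and stack all the plywood panels flat in one square pile on the cork bed, lined up with the bed. Only once everything is loaded, turn the latch back over the pile until it clicks locked; leave the other things on the bench where they are.

Things in the scene. Friction and masses are not known exactly. Their poses are not given: they have to be found in the camera images.
- carrier: kit carrier, fixed: plywood base 200 (x) x 285 (y) x 12 mm with a pocket block 60 x 275 x 18 mm (centre x = -65 mm, the robot's side; top 30 mm above the bench), a cork bed (centre x = 45, y = -40 mm) and a swing latch on a post (x = 45, y = 75 mm). Origin: centre of the underside, z up.
- pocket0 (a point): centre of the floor of pocket 0, 16 mm above the bench, at y = -108 mm in the carrier's frame; round, 42 mm wide, 14 mm deep; axes as the carrier's. All five are alike and empty at the start.
- pocket1 (a point): centre of the floor of pocket 1, 16 mm above the bench, at y = -54 mm in the carrier's frame; round, 42 mm wide, 14 mm deep; axes as the carrier's. All five are alike and empty at the start.
- pocket2 (a point): centre of the floor of pocket 2, 16 mm above the bench, at y = 0 mm in the carrier's frame; round, 42 mm wide, 14 mm deep; axes as the carrier's. All five are alike and empty at the start.
- pocket3 (a point): centre of the floor of pocket 3, 16 mm above the bench, at y = 54 mm in the carrier's frame; round, 42 mm wide, 14 mm deep; axes as the carrier's. All five are alike and empty at the start.
- pocket4 (a point): centre of the floor of pocket 4, 16 mm above the bench, at y = 108 mm in the carrier's frame; round, 42 mm wide, 14 mm deep; axes as the carrier's. All five are alike and empty at the start.
- bed (a point): centre of the top of the cork bed, 22 mm above the bench; the bed is 52 mm along x, 102 mm along y and 10 mm thick, axes as the carrier's; free for 28 mm beside both long sides
- latch (a joint): swing latch, rad. 0 = locked: its aluminium arm (20 wide, 8 thick, reaching 86 mm from the axis, underside 62 mm above the bench) points to the carrier's -y over the bed's end. Grows anticlockwise from above to a stop at 1.4 = open, arm about to the carrier's +x, clear of the bed. A spring resists (up to 0.14 N m) until half way (0.7), then snaps it on; it stays at either end.
- latch_grip (a point): on the latch's upright axis at the height to grip (84 mm above the bench): middle of the black grip bar on top of the latch arm, 14 mm wide (this point's x), 44 mm long (its y, along the arm), 26 mm tall (70 to 96 mm above the bench); turns with the latch
- foot0: turned wooden box foot, about 30 g: round flange 36 mm across and 12 mm high below, round neck 26 mm across above it, 27 mm tall in all; stands on its flange on the bench. Origin: centre of the underside, z up. May be absent (None).
- foot1: turned wooden box foot, about 30 g: round flange 36 mm across and 12 mm high below, round neck 26 mm across above it, 27 mm tall in all; stands on its flange on the bench. Origin: centre of the underside, z up. May be absent (None).
- foot2: turned wooden box foot, about 30 g: round flange 36 mm across and 12 mm high below, round neck 26 mm across above it, 27 mm tall in all; stands on its flange on the bench. Origin: centre of the underside, z up. May be absent (None).
- foot3: turned wooden box foot, about 30 g: round flange 36 mm across and 12 mm high below, round neck 26 mm across above it, 27 mm tall in all; stands on its flange on the bench. Origin: centre of the underside, z up. May be absent (None).
- foot4: turned wooden box foot, about 30 g: round flange 36 mm across and 12 mm high below, round neck 26 mm across above it, 27 mm tall in all; stands on its flange on the bench. Origin: centre of the underside, z up. May be absent (None).
- panel0: plywood box panel 50 (x) x 100 (y) x 12 mm, about 50 g, lying flat on the bench. Origin: centre of the underside, z up. May be absent (None).
- panel1: plywood box panel 50 (x) x 100 (y) x 12 mm, about 50 g, lying flat on the bench. Origin: centre of the underside, z up. May be absent (None).
- panel2: plywood box panel 50 (x) x 100 (y) x 12 mm, about 50 g, lying flat on the bench. Origin: centre of the underside, z up. May be absent (None).
- screwdriver: bystander: orange-handled screwdriver lying at the far side of the bench
- offcut: bystander: pine offcut 60 x 110 x 22 mm lying at the far side of the bench
- wrench: bystander: steel wrench lying at the far side of the bench
Not all that is in view belongs to the job. What is shaped like the foot4 but turquoise is not meant. What is shaped like the panel2 but black is not meant.

How it is judged:
On the way, in this order (a step that is already met when the one before it is completed fails the run):
1. the latch is swung open past its click (value of joint latch above 1.25 rad), for 0.2 s.
2. with the latch still open, every foot is in a pocket and every panel is on the pile ((horizontal distance between foot0 and pocket0 below 0.008 m or horizontal distance between foot0 and pocket1 below 0.008 m or horizontal distance between foot0 and pocket2 below 0.008 m or horizontal distance between foot0 and pocket3 below 0.008 m or horizontal distance between foot0 and pocket4 below 0.008 m) and z of each of foot0, foot1, foot2, foot3, foot4 in the frame of carrier below 0.02 m and angle between each of foot0, foot1, foot2, foot3, foot4's own z axis and vertical below 0.15 rad and (horizontal distance between foot1 and pocket0 below 0.008 m or horizontal distance between foot1 and pocket1 below 0.008 m or horizontal distance between foot1 and pocket2 below 0.008 m or horizontal distance between foot1 and pocket3 below 0.008 m or horizontal distance between foot1 and pocket4 below 0.008 m) and (horizontal distance between foot2 and pocket0 below 0.008 m or horizontal distance between foot2 and pocket1 below 0.008 m or horizontal distance between foot2 and pocket2 below 0.008 m or horizontal distance between foot2 and pocket3 below 0.008 m or horizontal distance between foot2 and pocket4 below 0.008 m) and (horizontal distance between foot3 and pocket0 below 0.008 m or horizontal distance between foot3 and pocket1 below 0.008 m or horizontal distance between foot3 and pocket2 below 0.008 m or horizontal distance between foot3 and pocket3 below 0.008 m or horizontal distance between foot3 and pocket4 below 0.008 m) and (horizontal distance between foot4 and pocket0 below 0.008 m or horizontal distance between foot4 and pocket1 below 0.008 m or horizontal distance between foot4 and pocket2 below 0.008 m or horizontal distance between foot4 and pocket3 below 0.008 m or horizontal distance between foot4 and pocket4 below 0.008 m) and horizontal distance between each of panel0, panel1, panel2 and bed below 0.008 m and angle between the x axis of each of panel0, panel1, panel2 and the x axis of carrier, either way round below 0.1 rad and angle between each of panel0, panel1, panel2's own z axis and vertical below 0.08 rad and z of each of panel0, panel1, panel2 in the frame of bed below 0.028 m and horizontal distance between panel0 and panel1 below 0.008 m and horizontal distance between each of panel0, panel1 and panel2 below 0.008 m and value of joint latch above 1.2 rad), for 0.2 s.
3. the latch is turned back past its click and locked (value of joint latch below 0.12 rad), for 0.2 s.
At the end, for the whole second after the job is handed in: Each foot upright (0.15 rad) on the floor of its own pocket, within 8 mm of its centre; each panel flat on the bed or pile, centre within 8 mm of the bed's and of the other panels', square to the bed within 0.10 rad; latch below 0.12 rad; all at rest ((horizontal distance between foot0 and pocket0 below 0.008 m or horizontal distance between foot0 and pocket1 below 0.008 m or horizontal distance between foot0 and pocket2 below 0.008 m or horizontal distance between foot0 and pocket3 below 0.008 m or horizontal distance between foot0 and pocket4 below 0.008 m) and z of each of foot0, foot1, foot2, foot3, foot4 in the frame of carrier below 0.02 m and angle between each of foot0, foot1, foot2, foot3, foot4's own z axis and vertical below 0.15 rad and (horizontal distance between foot1 and pocket0 below 0.008 m or horizontal distance between foot1 and pocket1 below 0.008 m or horizontal distance between foot1 and pocket2 below 0.008 m or horizontal distance between foot1 and pocket3 below 0.008 m or horizontal distance between foot1 and pocket4 below 0.008 m) and (horizontal distance between foot2 and pocket0 below 0.008 m or horizontal distance between foot2 and pocket1 below 0.008 m or horizontal distance between foot2 and pocket2 below 0.008 m or horizontal distance between foot2 and pocket3 below 0.008 m or horizontal distance between foot2 and pocket4 below 0.008 m) and (horizontal distance between foot3 and pocket0 below 0.008 m or horizontal distance between foot3 and pocket1 below 0.008 m or horizontal distance between foot3 and pocket2 below 0.008 m or horizontal distance between foot3 and pocket3 below 0.008 m or horizontal distance between foot3 and pocket4 below 0.008 m) and (horizontal distance between foot4 and pocket0 below 0.008 m or horizontal distance between foot4 and pocket1 below 0.008 m or horizontal distance between foot4 and pocket2 below 0.008 m or horizontal distance between foot4 and pocket3 below 0.008 m or horizontal distance between foot4 and pocket4 below 0.008 m) and horizontal distance between each of panel0, panel1, panel2 and bed below 0.008 m and angle between the x axis of each of panel0, panel1, panel2 and the x axis of carrier, either way round below 0.1 rad and angle between each of panel0, panel1, panel2's own z axis and vertical below 0.08 rad and z of each of panel0, panel1, panel2 in the frame of bed below 0.028 m and horizontal distance between panel0 and panel1 below 0.008 m and horizontal distance between each of panel0, panel1 and panel2 below 0.008 m and linear speed of each of foot0, foot1, foot2, foot3, foot4, panel0, panel1, panel2 below 0.02 m/s and value of joint latch below 0.12 rad); the robot touches nothing.
It fails at once if a bystander is moved more than 30 mm (distance of any of screwdriver, offcut, wrench from where it was at the start of the episode above 0.03 m).
Of foot0, foot1, foot2, foot3, foot4 only 3 to 5 are there at a start; the rules pass over those that are not, and their reading is None.
Of panel0, panel1, panel2 only 2 to 3 are there at a start; the rules pass over those that are not, and their reading is None.
At some moment in a run one of foot0, foot1, foot2, foot3, foot4 may be knocked a few centimetres aside while the robot is not near it.
It also fails if it takes over 210 s, if anything falls off the work surface, if the arm or the gripper's body presses on something with over 40 N, if the wrist force passes 120 N, or if a joint passes its speed limit or range.

### The arm

A 6-joint arm with a two-finger parallel gripper is mounted at the origin on the work surface. World frame = base frame: x ahead of the robot, y to its left, z up, the work surface at z = 0. Lengths are in m, angles in rad, forces in N, time in s.
With the tool pointing down it reaches from about 0.425 to 0.925 m from the base axis. Payload 12.5 kg.
Tool frame: the origin (TCP) lies at the very end of the fingers, on their centre line; the grasp point (between the pads) lies 19 mm behind it; z points along the fingers, y is the line along which they close (so a half turn about z gives the same grasp; the last joint's range is limited). The gripper opens to 85 mm and grips with 20 to 120 N. Pads are 22 mm wide; open, the fingers measure 114 mm over their backs; the gripper's body (76 mm by 85 mm) begins 54 mm behind the grasp point. The pads swing forward as they close: fully open they stand 13 mm farther back than shut.
Start: joints at [-1.354, 0.491, 1.559, -0, 1.092, -0.106], TCP at [0.198, -0.593, 0.21] pointing down, gripper open.
Joint ranges: [-3.1, 3.1], [-0.84, 2.19], [0.05, 2.79], [-1.13, 4.28], [0.06, 2.93], [-2.69, 2.69]. Speed limits (rad/s): [2.22, 2.22, 2.79, 3.14, 3.14, 3.14].

### API

Orientations are given as a unit quaternion [x, y, z, w].
In Python, from cell import env gives the robot as it stands.
- The arm moves only by the tool step_arm, never from a script. Its argument "moves" is a list of rows, each an object with "travel": the shift along the tool's x, y, z in m, a list of three; "roll": the turn about the tool's z in degrees; "hand": the finger opening in m, from 0 to 0.0854. In form: [{"travel": [dx, dy, dz], "roll": roll, "hand": hand}, ...]. A call has 1 to 20 rows; each row is the pose to reach, as a shift and turn from the pose commanded when the call began, along the tool's axes at that moment; what a row does not reach only later rows make up. A row lasts 1/10 s, in which the tool goes at most 50 mm and 8.59 degrees, less where a joint would pass 70% of its speed; a pose out of reach is approached as far as the arm can. A call with a gripper value outside its range is refused whole. The fingers move at their own pace and stop on an object; the grip force is fixed at half the most. Time passes only in rows, so rows that repeat a pose let the fingers close. It gives the time, the measured TCP pose, the force, the opening and the grip force at its end, in the units of the state.
- env.state(): the state, without advancing time (a new reading comes with each control period).
- env.snapshot(name): name is "scene" or "top" or "wrist"; returns the picture (420x560x3 uint8, red, green, blue); there is no depth.
- env.get_calibration(name): a dict with "vfov" (degrees; the focal length in pixels is half the picture's height over the tangent of half this angle, whatever the lens; pixels are square), "cx", "cy" (the principal point, pixels), "position" and "orientation" of the camera in the world; the wrist camera has in their place "mount" (4x4, takes a point from camera to tool coordinates, whose origin is the TCP and whose axes are the flange's). Camera axes: x right, y down, z forward; pixel columns grow to the right and rows downward; lengths in m; the calibration is good to about 2 mm. The wrist camera is an equidistant fisheye: a pixel r from the principal point sees the ray r / f radians off the axis. A picture is of the moment at which its call begins: read the wrist's pose just before it. get_calibration takes no time and is no camera call.
- env.hand_in(): hands the job in; it is judged then, once.
The state is a dict: "clock": time; "qpos": joint angles; "joint_vel": joint speeds; "joint_torque": joint torques, N m; "ee_pos": TCP position; "eef_rot": TCP orientation; "ft_force": force on the tool from outside, world axes, zero at the start; "moment": the same for the moment, N m; "opening": opening from 0.0 (shut) to 1.0 (fully open); "grip_force": force on a finger pad.
Only numpy, scipy, OpenCV 4.12 (cv2) and the standard library are available. Lean on these libraries where they do the work, as an engineer would, in place of code of your own. Each camera call takes 0.05 s, during which the arm holds its last target. There are 200 camera calls.

## Working session

There is one attempt and no reset: what is moved stays moved. The work goes in short steps, Python scripts to look and compute and a tool call to move; the robot and the scene stay as the last step left them, time stands still between calls to the robot, and variables do not carry over. Pictures are saved under pics/ and viewed, at most 14 in all, crops included, and the job is handed in when it is done.

Besides the shell and the picture viewer there is one more tool, called after "Request:" in YAML: its name, and indented under it one key for each argument. step_arm: Moves the arm, as the interface text tells. Its arguments: {"type":"object","properties":{"moves":{"type":"array","items":{"type":"object","properties":{"travel":{"type":"array","items":{"type":"number"}},"roll":{"type":"number"},"hand":{"type":"number"}}}}},"required":["moves"]}

```bash
mkdir -p pics; ls; python3 - <<'E'
from cell import env
import cv2
print(env.state())
for n in ("scene","top","wrist"):
    print(n,env.get_calibration(n))
    cv2.imwrite(f"pics/{n}0.png",env.snapshot(n)[:,:,::-1])
E
```

```text
pics
{'clock': 0.0, 'qpos': array([-1.35361210e+00,  4.91567294e-01,  1.55947081e+00, -6.20058313e-07,
        1.09171276e+00, -1.05605691e-01]), 'joint_vel': array([-0.00049479, -0.00081406,  0.00174651,  0.00035067,  0.00072395,
        0.00035254]), 'joint_torque': array([-5.69419954e-04, -6.18451524e+01, -2.61591429e+01, -3.22818346e-05,
        4.14726790e-03, -1.04108491e-05]), 'ee_pos': array([ 0.19821956, -0.59245704,  0.2097156 ]), 'eef_rot': array([ 9.87003892e-01,  1.60695306e-01, -3.25657234e-05, -5.78189087e-04]), 'ft_force': array([ 0.85895885,  0.1792427 , -0.23558744]), 'moment': array([ 0.01848914,  0.04095242, -0.00244593]), 'grip_force': 0.0, 'opening': 0.9994140365422116}
scene {'vfov': 51.169792141063716, 'cx': 283.7144703772249, 'cy': 206.6512426007298, 'position': array([ 1.10978137, -0.80518892,  0.88899961]), 'orientation': array([ 0.86827576,  0.26187665, -0.11300117, -0.40589231])}
top {'vfov': 52.80684843206283, 'cx': 278.8118322725297, 'cy': 218.43271282444573, 'position': array([0.48851148, 0.0048792 , 1.31649278]), 'orientation': array([ 0.70654326, -0.70635316,  0.03377441, -0.02685375])}
wrist {'vfov': 65.70646984690485, 'cx': 283.4850152859574, 'cy': 203.0912986336985, 'mount': array([[ 1.60288075e-03, -9.58651805e-01, -2.84577139e-01,
         7.19250601e-02],
       [ 9.99998661e-01,  1.63068376e-03,  1.39226480e-04,
         2.06375149e-04],
       [ 3.30585602e-04, -2.84576981e-01,  9.58653135e-01,
        -1.63870931e-01],
       [ 0.00000000e+00,  0.00000000e+00,  0.00000000e+00,
         1.00000000e+00]])}
```

View pics/top0.png

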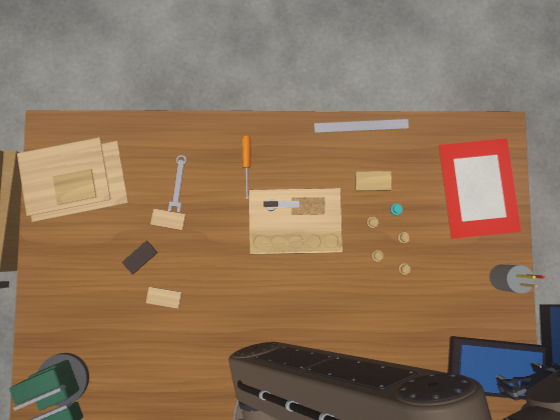

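View pics/scene0.png

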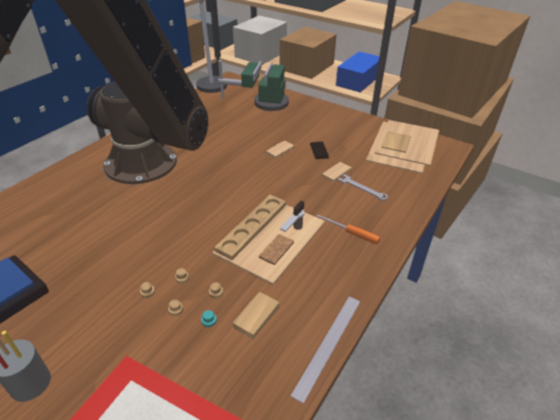

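Top view: feet at (373,222), (404,238), (377,256) and (405,269), with the turquoise decoy at (397,209). Panels are at (168,219) and (164,297). They could be confused with the black panel (139,257), the thicker offcut (373,181) and the plywood sheets (75,187). The carrier is at (296,221), its latch pivot at about (270,205), and the wrench jaw lies close to the first panel.

```bash
cat > lib.py <<'E'
import numpy as np, cv2
from scipy.spatial.transform import Rotation as R
from cell import env
def cam(n, st=None):
    c=env.get_calibration(n)
    f=210/np.tan(np.radians(c["vfov"]/2))
    if n=="wrist":
        st=st or env.state(); m=np.array(c["mount"]); Rt=R.from_quat(st["eef_rot"]).as_matrix()
        return dict(f=f,cx=c["cx"],cy=c["cy"],p=Rt@m[:3,3]+st["ee_pos"],R=Rt@m[:3,:3],fish=True)
    return dict(f=f,cx=c["cx"],cy=c["cy"],p=np.array(c["position"]),R=R.from_quat(c["orientation"]).as_matrix(),fish=False)
def ray(c,uv):
    a=(np.array(uv,float)-[c["cx"],c["cy"]])/c["f"]
    if c["fish"]:
        r=np.linalg.norm(a)+1e-12; d=np.r_[a/r*np.sin(r),np.cos(r)]
    else: d=np.r_[a,1]
    d=c["R"]@d; return d/np.linalg.norm(d)
def plane(c,uv,z):
    d=ray(c,uv); return c["p"]+d*(z-c["p"][2])/d[2]
def proj(c,P):
    d=c["R"].T@(np.array(P)-c["p"])
    if c["fish"]:
        s=np.linalg.norm(d[:2])+1e-12; r=np.arctan2(s,d[2]); a=d[:2]/s*r
    else: a=d[:2]/d[2]
    return a*c["f"]+[c["cx"],c["cy"]]
def tri(obs):  # [(cam,uv),...] -> point, rms miss
    A=np.zeros((3,3));b=np.zeros(3)
    for c,uv in obs:
        d=ray(c,uv);M=np.eye(3)-np.outer(d,d);A+=M;b+=M@c["p"]
    X=np.linalg.solve(A,b)
    return X,max(np.linalg.norm(np.cross(ray(c,uv),X-c["p"])) for c,uv in obs)
def shot(n,name):
    st=env.state(); c=cam(n,st); im=env.snapshot(n)[:,:,::-1].copy(); cv2.imwrite(f"pics/{name}.png",im)
    np.save(f"pics/{name}.npy",c,allow_pickle=True); return im,c
def load(name): return cv2.imread(f"pics/{name}.png"),np.load(f"pics/{name}.npy",allow_pickle=True).item()
def yaw(st): 
    x=R.from_quat(st["eef_rot"]).as_matrix()[:,0]; return np.arctan2(x[1],x[0])
def go(P,yw=None,st=None,frm=None):
    """travel & roll for a call starting now (or from (pos,yaw) frm) to world P, yaw"""
    st=st or env.state(); p,y=(st["ee_pos"],yaw(st)) if frm is None else frm
    d=np.array(P)-p; c,s=np.cos(y),np.sin(y)
    t=[c*d[0]+s*d[1], s*d[0]-c*d[1], -d[2]]
    r=0 if yw is None else -np.degrees((yw-y+np.pi)%(2*np.pi)-np.pi)
    return np.round(t,4),round(r,2)
E
python3 - <<'E'
from lib import *
c=cam("top")
for n,uv,z in [("f",(373,222),.02),("f",(404,238),.02),("f",(377,256),.02),("f",(405,269),.02),("tq",(397,209),.02),("p",(168,219),.012),("p",(164,297),.012),("car",(296,221),.02),("latch",(270,205),.09),("bed",(308,206),.022)]:
    print(n,plane(c,uv,z).round(3))
s=env.state();print(yaw(s),R.from_quat(s["eef_rot"]).as_matrix().round(3))
print(go([.36,-.30,.30],1.57))
E
```

```text
f [ 0.589 -0.298  0.02 ]
f [ 0.54  -0.393  0.02 ]
f [ 0.485 -0.308  0.02 ]
f [ 0.445 -0.393  0.02 ]
tq [ 0.63  -0.373  0.02 ]
p [0.599 0.334 0.012]
p [0.361 0.341 0.012]
car [ 0.592 -0.061  0.02 ]
latch [0.633 0.019 0.09 ]
bed [ 0.638 -0.098  0.022]
0.3228001340690733 [[ 0.948  0.317 -0.   ]
 [ 0.317 -0.948  0.001]
 [ 0.    -0.001 -1.   ]]
(array([ 0.2462, -0.2261, -0.0901]), np.float64(-71.46))
```

```bash
python3 -c "
from lib import *
print(go([.53,-.25,.28],1.57))"
```

```text
(array([ 0.4233, -0.2196, -0.0701]), np.float64(-71.46))
```

Request:
step_arm:
  moves:
    - {"travel": [0.42,-0.22,-0.07],"roll": -71.5,"hand": 0.085}
    - {"travel": [0.42,-0.22,-0.07],"roll": -71.5,"hand": 0.085}
    - {"travel": [0.42,-0.22,-0.07],"roll": -71.5,"hand": 0.085}
    - {"travel": [0.42,-0.22,-0.07],"roll": -71.5,"hand": 0.085}
    - {"travel": [0.42,-0.22,-0.07],"roll": -71.5,"hand": 0.085}
    - {"travel": [0.42,-0.22,-0.07],"roll": -71.5,"hand": 0.085}
    - {"travel": [0.42,-0.22,-0.07],"roll": -71.5,"hand": 0.085}
    - {"travel": [0.42,-0.22,-0.07],"roll": -71.5,"hand": 0.085}
    - {"travel": [0.42,-0.22,-0.07],"roll": -71.5,"hand": 0.085}
    - {"travel": [0.42,-0.22,-0.07],"roll": -71.5,"hand": 0.085}
    - {"travel": [0.42,-0.22,-0.07],"roll": -71.5,"hand": 0.085}
    - {"travel": [0.42,-0.22,-0.07],"roll": -71.5,"hand": 0.085}
    - {"travel": [0.42,-0.22,-0.07],"roll": -71.5,"hand": 0.085}
    - {"travel": [0.42,-0.22,-0.07],"roll": -71.5,"hand": 0.085}
    - {"travel": [0.42,-0.22,-0.07],"roll": -71.5,"hand": 0.085}

```text
clock: 1.65
ee_pos: [0.5263, -0.2517, 0.2802]
eef_rot: [0.708, 0.707, -0.0, -0.0]
ft_force: [-0.5, 0.3, -0.2]
opening: 0.994
grip_force: 0.0
```

```bash
python3 -c "
from lib import *
shot('wrist','w1'); s=env.state(); print(s['clock'],s['ee_pos'],yaw(s)); print(go([.58,-.05,.28],1.57))"
```

```text
1.7 [ 0.52634003 -0.25152427  0.28024684] 1.5694257867826955
(array([2.016e-01, 5.340e-02, 2.000e-04]), np.float64(-0.03))
```

View pics/w1.png

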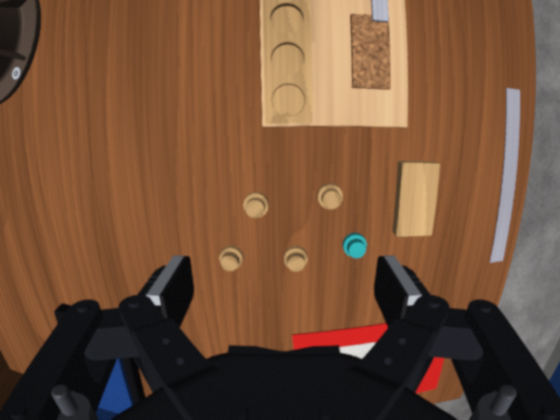

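w1: feet at (255,205), (330,197), (231,259) and (296,259). The turquoise decoy is at (355,245) and the offcut at (417,198). Pockets 0 to 2 are at (288,100), (287,56) and (287,15), and the bed is at (371,52). Next is a second wrist viewpoint nearer the carrier.

Request:
step_arm:
  moves:
    - {"travel": [0.2,0.055,0],"roll": 0,"hand": 0.085}
    - {"travel": [0.2,0.055,0],"roll": 0,"hand": 0.085}
    - {"travel": [0.2,0.055,0],"roll": 0,"hand": 0.085}
    - {"travel": [0.2,0.055,0],"roll": 0,"hand": 0.085}
    - {"travel": [0.2,0.055,0],"roll": 0,"hand": 0.085}
    - {"travel": [0.2,0.055,0],"roll": 0,"hand": 0.085}
    - {"travel": [0.2,0.055,0],"roll": 0,"hand": 0.085}

```text
clock: 2.4
ee_pos: [0.5816, -0.0518, 0.2802]
eef_rot: [0.707, 0.707, -0.0, 0.0]
ft_force: [-0.1, 0.2, 0.0]
opening: 0.996
grip_force: 0.0
```

```bash
python3 -c "
from lib import *
shot('wrist','w2'); s=env.state(); print(s['clock'],s['ee_pos'],yaw(s))"
```

```text
2.45 [ 0.58157258 -0.05220782  0.28026195] 1.5693820902148508
```

View pics/w2.png

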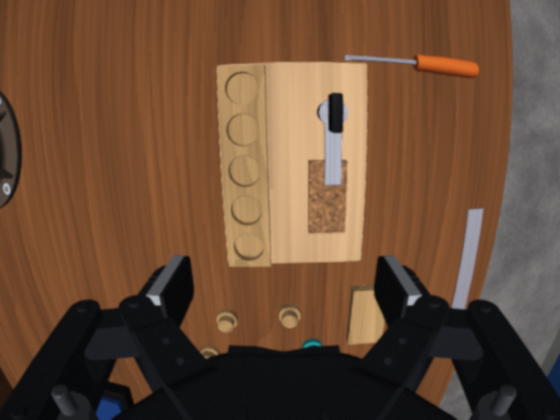

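w2: the pockets run in a column from (242,88) to (249,246). The latch grip bar is at (336,113), and the cork bed spans (307–346, 160–233), partly under the latch arm. Next I extract outlines.

```bash
python3 - <<'E'
from lib import *
i1,_=load('w1');i2,_=load('w2')
k=lambda im,x,y,w,h,s:cv2.resize(im[y:y+h,x:x+w],None,fx=s,fy=s,interpolation=cv2.INTER_CUBIC)
a=k(i1,210,170,160,110,2.5)  # feet
b=k(i2,210,55,160,215,2.2)
H=max(a.shape[0],b.shape[0])
pad=lambda m:np.vstack([m,np.zeros((H-m.shape[0],m.shape[1],3),np.uint8)])
cv2.imwrite('pics/m1.png',np.hstack([pad(a),pad(b)]))
for im,pts in((i1,[(255,205),(255,212),(260,193),(240,180),(371,40)]),(i2,[(336,113),(333,150),(330,210),(300,130),(258,110),(242,88),(220,300)])):
    h=cv2.cvtColor(im,cv2.COLOR_BGR2HSV); print([tuple(map(int,h[y,x])) for x,y in pts])
E
```

```text
[(17, 113, 199), (17, 114, 199), (15, 129, 130), (12, 157, 140), (13, 127, 153)]
[(120, 16, 31), (116, 20, 190), (13, 128, 159), (16, 98, 219), (17, 117, 179), (17, 116, 185), (12, 158, 137)]
```

View pics/m1.png

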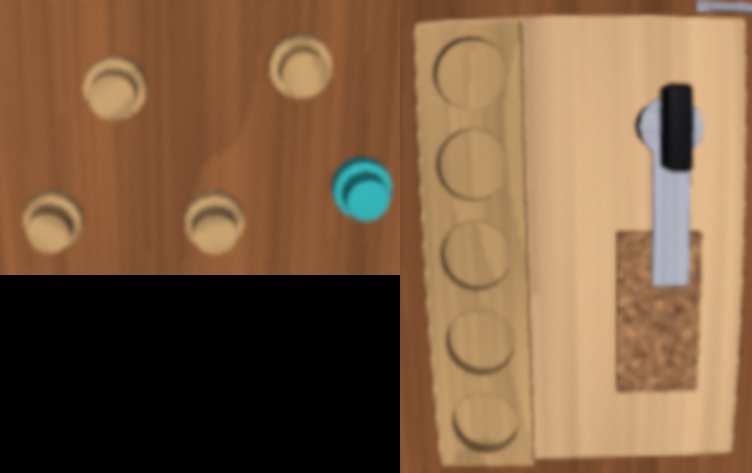

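```bash
cat > meas.py <<'E'
from lib import *
def mask(im,lo,hi):
    return cv2.inRange(cv2.cvtColor(im,cv2.COLOR_BGR2HSV),np.array(lo),np.array(hi))
def blobs(m,amin,amax):
    n,l,s,c=cv2.connectedComponentsWithStats(m); 
    return [(c[i],s[i,4],(l==i).astype(np.uint8)) for i in range(1,n) if amin<s[i,4]<amax]
WOOD=((13,60,150),(22,142,255))
def feet(im):
    m=cv2.morphologyEx(mask(im,*WOOD),cv2.MORPH_CLOSE,np.ones((5,5)))
    o=[]
    for c,a,b in blobs(m,60,1200):
        cn=cv2.findContours(b,0,1)[0][0]; M=cv2.moments(cv2.convexHull(cn))
        if M['m00']<=0: continue
        (_,_),(w,h),_=cv2.minAreaRect(cn)
        if max(w,h)/max(1,min(w,h))<1.4: o.append((np.array([M['m10'],M['m01']])/M['m00'],a))
    return o
E
python3 - <<'E'
from meas import *
i1,c1=load('w1');i2,c2=load('w2');it=cv2.imread('pics/top0.png');ct=cam('top')
F=feet(i1);F2=feet(i2);Ft=feet(it)
for uv,a in F:
    P=plane(c1,uv,.014); s=[]
    for c,G in((c2,F2),(ct,Ft)):
        q=proj(c,P); g=min(G,key=lambda g:np.linalg.norm(g[0]-q)) if G else None
        s.append((tri([(c1,uv),(c,g[0])])) if g is not None and np.linalg.norm(g[0]-q)<9 else None)
    print('foot',uv.round(1),a,P.round(4),[ (x[0].round(4),round(x[1],4)) if x else None for x in s])
# carrier corners
for im,c in((i1,c1),(i2,c2)):
    m=cv2.morphologyEx(mask(im,*WOOD),cv2.MORPH_CLOSE,np.ones((9,9)))
    b=max(blobs(m,5000,200000),key=lambda b:b[1])[2]
    cn=max(cv2.findContours(b,0,1)[0],key=cv2.contourArea); p=cv2.approxPolyDP(cv2.convexHull(cn),5,True)[:,0]
    print('carrier',[(tuple(map(int,q)),plane(c,q,.012)[:2].round(4),plane(c,q,.03)[:2].round(4)) for q in p])
    m=cv2.morphologyEx(mask(im,(8,100,60),(14,200,190)),cv2.MORPH_OPEN,np.ones((3,3)))
    x0,y0,x1,y1=(345,8,397,95) if c is c1 else (300,150,353,240)
    z=np.zeros_like(m);z[y0:y1,x0:x1]=m[y0:y1,x0:x1]
    if c is c2: z[160:187,320:343]=255
    z=cv2.morphologyEx(z,cv2.MORPH_CLOSE,np.ones((7,7)))
    b=max(blobs(z,300,9000),key=lambda b:b[1])[2];cn=max(cv2.findContours(b,0,1)[0],key=cv2.contourArea)
    r=cv2.minAreaRect(cn);print('bed',cv2.boxPoints(r).round(1).tolist(),[plane(c,q,.022)[:2].round(4).tolist() for q in cv2.boxPoints(r)])
# latch bar
m=mask(i2,(0,0,0),(180,90,60)); z=np.zeros_like(m);z[85:140,322:350]=m[85:140,322:350]
b=max(blobs(z,50,3000),key=lambda b:b[1]);r=cv2.minAreaRect(cv2.findContours(b[2],0,1)[0][0]);print('bar',b[1],r,plane(c2,r[0],.096),plane(c2,r[0],.084))
h=cv2.cvtColor(i2,cv2.COLOR_BGR2GRAY)[60:270,215:275]; H=cv2.HoughCircles(cv2.resize(h,None,fx=3,fy=3),cv2.HOUGH_GRADIENT,1,90,param1=80,param2=15,minRadius=42,maxRadius=58)
for x,y,r in H[0]: print('pocket',(x/3+215,y/3+60,r/3),plane(c2,(x/3+215-.33,y/3+60-.33),.03).round(4))
E
```

```text
foot [330.2 196.8] 514 [ 0.5903 -0.298   0.014 ] [(array([ 0.5903, -0.2973,  0.0169]), np.float64(0.0004)), None]
foot [255.  205.4] 509 [ 0.4863 -0.3105  0.014 ] [(array([ 0.4865, -0.3092,  0.018 ]), np.float64(0.0001)), (array([ 0.4862, -0.3112,  0.012 ]), np.float64(0.0001))]
foot [230.2 259.3] 441 [ 0.4467 -0.3942  0.014 ] [None, (array([ 0.4466, -0.3929,  0.0157]), np.float64(0.0006))]
foot [295.4 259.5] 449 [ 0.5433 -0.3936  0.014 ] [None, (array([ 0.5444, -0.3967,  0.0078]), np.float64(0.0009))]
carrier [((405, 0), array([ 0.6939, -0.0147]), array([ 0.6869, -0.0216])), ((407, 127), array([ 0.6966, -0.1979]), array([ 0.6895, -0.1972])), ((261, 125), array([ 0.4962, -0.2002]), array([ 0.4974, -0.1994])), ((259, 0), array([ 0.4935, -0.028 ]), array([ 0.4949, -0.0343]))]
bed [[351.0, 14.0], [389.0, 14.0], [389.0, 88.0], [351.0, 88.0]] [[0.6135, -0.0485], [0.6659, -0.043], [0.6649, -0.1465], [0.613, -0.1497]]
carrier [((366, 63), array([0.6907, 0.0863]), array([0.6862, 0.0836])), ((360, 260), array([ 0.6967, -0.1973]), array([ 0.6919, -0.1882])), ((230, 266), array([ 0.5009, -0.2068]), array([ 0.5043, -0.1973])), ((217, 66), array([0.4934, 0.0806]), array([0.4971, 0.0781]))]
bed [[308.0, 160.0], [346.0, 160.0], [346.0, 232.0], [308.0, 232.0]] [[0.6134, -0.0459], [0.6641, -0.0453], [0.6696, -0.1474], [0.6156, -0.147]]
bar 483 ((335.5, 112.5), (37.0, 13.0), 90.0) [0.63661451 0.01770572 0.096     ] [0.63851767 0.01761875 0.084     ]
pocket (np.float32(242.16667), np.float32(88.5), np.float32(17.300001)) [0.5288 0.0479 0.03  ]
pocket (np.float32(249.5), np.float32(244.5), np.float32(15.966667)) [ 0.5336 -0.1623  0.03  ]
pocket (np.float32(243.83333), np.float32(128.5), np.float32(18.233334)) [ 0.5304 -0.0034  0.03  ]
pocket (np.float32(248.5), np.float32(206.83333), np.float32(15.933333)) [ 0.5341 -0.1074  0.03  ]
pocket (np.float32(245.5), np.float32(169.16666), np.float32(15.400001)) [ 0.5315 -0.0563  0.03  ]
```

The crop confirms four tan feet, with the turquoise one rejected. Heights triangulate to about 14 mm at the blob centres, and the bed measures 52x101. The carrier is at about (0.594, -0.0575) with yaw 0.022. I start with the latch: go over the bar, then descend.

Request:
step_arm:
  moves:
    - {"travel": [0.07,0.0555,0.1],"roll": -1.4,"hand": 0.05}
    - {"travel": [0.07,0.0555,0.1],"roll": -1.4,"hand": 0.05}
    - {"travel": [0.07,0.0555,0.1],"roll": -1.4,"hand": 0.05}
    - {"travel": [0.07,0.0555,0.1],"roll": -1.4,"hand": 0.05}
    - {"travel": [0.07,0.0555,0.15],"roll": -1.4,"hand": 0.05}
    - {"travel": [0.07,0.0555,0.18],"roll": -1.4,"hand": 0.05}
    - {"travel": [0.07,0.0555,0.195],"roll": -1.4,"hand": 0.05}
    - {"travel": [0.07,0.0555,0.206],"roll": -1.4,"hand": 0.05}
    - {"travel": [0.07,0.0555,0.206],"roll": -1.4,"hand": 0.05}

```text
clock: 3.35
ee_pos: [0.6374, 0.0183, 0.0743]
eef_rot: [0.699, 0.715, -0.0, -0.0]
ft_force: [0.1, 0.3, 0.4]
opening: 0.587
grip_force: 0.0
```

```bash
python3 -c "
from lib import *
i,c=shot('wrist','w3'); s=env.state(); print(s['clock'],s['ee_pos'],yaw(s),s['ft_force'])
"
```

```text
3.4 [0.63779779 0.01848794 0.07520258] 1.5945101538637538 [ 0.7396506  -0.6351834   0.84467618]
```

View pics/w3.png

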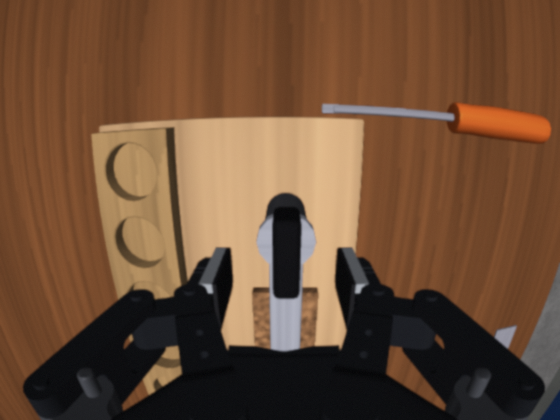

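The bar (287,250) is centred between the pads (231 and 336). Next I close and turn anticlockwise.

Request:
step_arm:
  moves:
    - {"travel": [0,0,0],"roll": 0,"hand": 0.0}
    - {"travel": [0,0,0],"roll": 0,"hand": 0.0}
    - {"travel": [0,0,0],"roll": 0,"hand": 0.0}
    - {"travel": [0,0,0],"roll": 0,"hand": 0.0}
    - {"travel": [0,0,0],"roll": 0,"hand": 0.0}
    - {"travel": [0,0,0],"roll": -8,"hand": 0.0}
    - {"travel": [0,0,0],"roll": -16,"hand": 0.0}
    - {"travel": [0,0,0],"roll": -24,"hand": 0.0}
    - {"travel": [0,0,0],"roll": -32,"hand": 0.0}
    - {"travel": [0,0,0],"roll": -40,"hand": 0.0}
    - {"travel": [0,0,0],"roll": -48,"hand": 0.0}
    - {"travel": [0,0,0],"roll": -56,"hand": 0.0}
    - {"travel": [0,0,0],"roll": -64,"hand": 0.0}
    - {"travel": [0,0,0],"roll": -72,"hand": 0.0}
    - {"travel": [0,0,0],"roll": -78,"hand": 0.0}
    - {"travel": [0,0,0],"roll": -81,"hand": 0.0}
    - {"travel": [0,0,0],"roll": -81,"hand": 0.0}
    - {"travel": [0,0,0],"roll": -81,"hand": 0.0}

```text
clock: 5.2
ee_pos: [0.6378, 0.0191, 0.0751]
eef_rot: [0.066, 0.998, -0.0, 0.001]
ft_force: [-0.5, -0.3, 6.0]
opening: 0.001
grip_force: 3.1
```

Request:
step_arm:
  moves:
    - {"travel": [0,0,0],"roll": 0,"hand": 0.04}
    - {"travel": [0,0,0],"roll": 0,"hand": 0.05}
    - {"travel": [0,0,0],"roll": 0,"hand": 0.05}
    - {"travel": [0,0,-0.03],"roll": 0,"hand": 0.05}
    - {"travel": [0,0,-0.08],"roll": 0,"hand": 0.05}
    - {"travel": [0,0,-0.13],"roll": 8,"hand": 0.05}
    - {"travel": [0,0,-0.13],"roll": 16,"hand": 0.05}

```text
clock: 5.9
ee_pos: [0.6396, 0.0191, 0.211]
eef_rot: [0.207, 0.978, 0.001, 0.005]
ft_force: [0.5, 0.1, 0.1]
opening: 0.583
grip_force: 0.0
```

```bash
python3 -c "
from lib import *
i,c=shot('top','t1'); s=env.state(); print(s['clock'],s['ee_pos'],yaw(s),s['ft_force'])
shot('scene','s1')
import cv2;j,_=load('s1');cv2.imwrite('pics/s1c.png',cv2.resize(j[180:300,200:340],None,fx=4,fy=4))
# look at panels next
print(go([.50,.30,.28],1.593))
"
```

```text
5.95 [0.63831919 0.01918388 0.20765362] 2.7156332510546046 [-0.22548101 -0.74144485 -0.20348399]
(array([ 0.2387,  0.2018, -0.0746]), np.float64(65.01))
```

View pics/s1c.png

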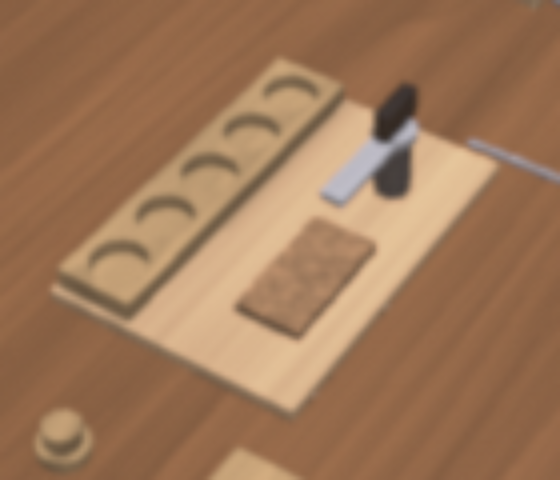

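```bash
python3 - <<'E'
from lib import *
i,c3=load('w3');_,c2=load('w2')
for P in ([.6378,.0185,.0752],[.637,.018,.096],[.637,.04,.096],[.637,-.004,.096],[.637,.018,.07]): print(P,proj(c3,P).round(1),proj(c2,P).round(1))
# triangulate bar ends: w2 top (335.5,94), bottom (335.5,131); w3 top (287,207) bottom (287,297)
print(tri([(c2,(335.5,94)),(c3,(287,207))]),tri([(c2,(335.5,131)),(c3,(287,297))]))
cv2.imwrite('pics/w3c.png',cv2.resize(i[180:380,180:400],None,fx=3,fy=3))
s,_=load('t1');cv2.imwrite('pics/t1c.png',cv2.resize(s[180:260,240:350],None,fx=6,fy=6))
E
```

```text
[0.6378, 0.0185, 0.0752] [284.8 244.3] [333.7 111.6]
[0.637, 0.018, 0.096] [283.2 262.3] [335.9 112.2]
[0.637, 0.04, 0.096] [284.4 219.9] [336.1  91.9]
[0.637, -0.004, 0.096] [282.2 299.8] [335.4 132.6]
[0.637, 0.018, 0.07] [283.3 241.4] [332.3 112. ]
(array([0.63914198, 0.03907234, 0.07360446]), np.float64(0.0007624365327955664)) (array([ 0.63835777, -0.00263077,  0.09475421]), np.float64(0.0011494555699023818))
```

View pics/w3c.png

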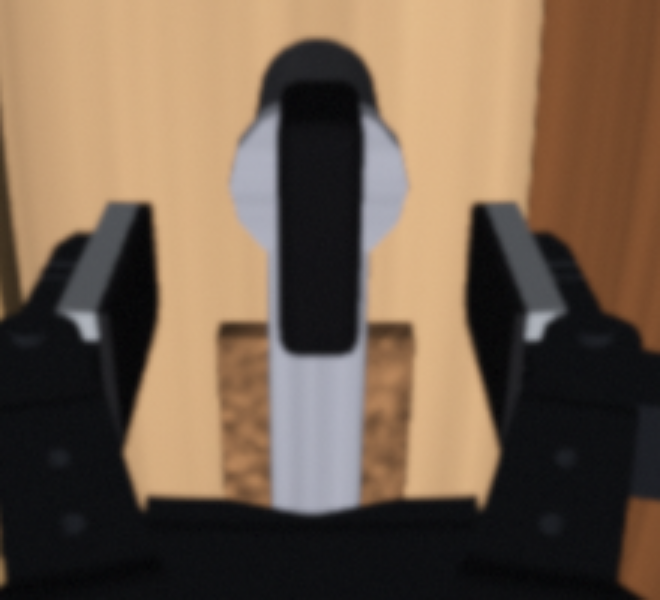

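View pics/t1c.png

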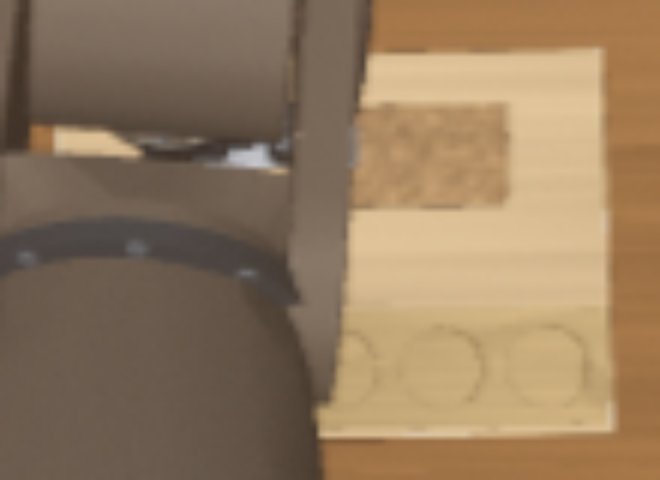

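The latch is still locked and the fingers shut completely, so they slipped. I retry slightly lower, closing first and checking the readings before turning.

```bash
python3 -c "
from lib import *
s=env.state(); print(s['ee_pos'],yaw(s),go([.637,.018,.073],1.593))
"
```

```text
[0.6374073  0.0192207  0.20536601] 2.7276545970009525 (array([-1.000e-04, -1.300e-03,  1.324e-01]), np.float64(65.01))
```

Request:
step_arm:
  moves:
    - {"travel": [0,-0.001,0],"roll": 65,"hand": 0.05}
    - {"travel": [0,-0.001,0],"roll": 65,"hand": 0.05}
    - {"travel": [0,-0.001,0],"roll": 65,"hand": 0.05}
    - {"travel": [0,-0.001,0],"roll": 65,"hand": 0.05}
    - {"travel": [0,-0.001,0],"roll": 65,"hand": 0.05}
    - {"travel": [0,-0.001,0],"roll": 65,"hand": 0.05}
    - {"travel": [0,-0.001,0],"roll": 65,"hand": 0.05}
    - {"travel": [0,-0.001,0.02],"roll": 65,"hand": 0.05}
    - {"travel": [0,-0.001,0.06],"roll": 65,"hand": 0.05}
    - {"travel": [0,-0.001,0.09],"roll": 65,"hand": 0.05}
    - {"travel": [0,-0.001,0.12],"roll": 65,"hand": 0.05}
    - {"travel": [0,-0.001,0.133],"roll": 65,"hand": 0.05}
    - {"travel": [0,-0.001,0.133],"roll": 65,"hand": 0.05}
    - {"travel": [0,-0.001,0.133],"roll": 65,"hand": 0.01}
    - {"travel": [0,-0.001,0.133],"roll": 65,"hand": 0.0}
    - {"travel": [0,-0.001,0.133],"roll": 65,"hand": 0.0}
    - {"travel": [0,-0.001,0.133],"roll": 65,"hand": 0.0}
    - {"travel": [0,-0.001,0.133],"roll": 65,"hand": 0.0}
    - {"travel": [0,-0.001,0.133],"roll": 65,"hand": 0.0}
    - {"travel": [0,-0.001,0.133],"roll": 65,"hand": 0.0}

```text
clock: 8.0
ee_pos: [0.6386, 0.0182, 0.073]
eef_rot: [0.698, 0.716, 0.002, 0.002]
ft_force: [5.3, 0.9, 2.0]
opening: 0.119
grip_force: 58.6
```

```bash
python3 -c "
from lib import *
i,c=shot('wrist','w4'); s=env.state(); print(s['clock'],s['ee_pos'],yaw(s),s['ft_force'],s['opening'],s['grip_force'])
cv2.imwrite('pics/w4c.png',cv2.resize(i[180:380,180:400],None,fx=2,fy=2))
"
```

```text
8.05 [0.63866349 0.0181678  0.07304065] 1.5953886601002107 [5.72271717 0.87103074 1.83790272] 0.12285005589768802 58.62995272502303
```

View pics/w4c.png

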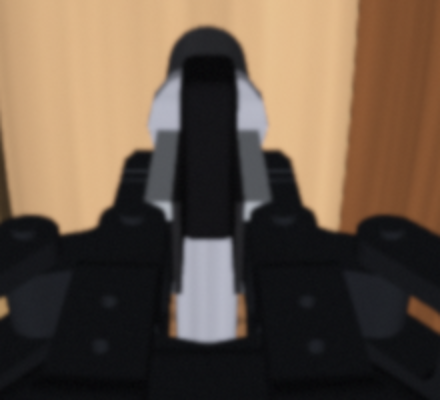

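Gripped at 58 N. I turn slowly and check part way.

Request:
step_arm:
  moves:
    - {"travel": [0,0,0],"roll": -4,"hand": 0.0}
    - {"travel": [0,0,0],"roll": -8,"hand": 0.0}
    - {"travel": [0,0,0],"roll": -12,"hand": 0.0}
    - {"travel": [0,0,0],"roll": -16,"hand": 0.0}
    - {"travel": [0,0,0],"roll": -20,"hand": 0.0}

```text
clock: 8.55
ee_pos: [0.6385, 0.0182, 0.073]
eef_rot: [0.562, 0.827, 0.001, 0.002]
ft_force: [3.9, 0.5, 2.1]
opening: 0.123
grip_force: 59.1
```

Holding, so I continue.

Request:
step_arm:
  moves:
    - {"travel": [0,0,0],"roll": -4,"hand": 0.0}
    - {"travel": [0,0,0],"roll": -9,"hand": 0.0}
    - {"travel": [0,0,0],"roll": -14,"hand": 0.0}
    - {"travel": [0,0,0],"roll": -19,"hand": 0.0}
    - {"travel": [0,0,0],"roll": -24,"hand": 0.0}
    - {"travel": [0,0,0],"roll": -29,"hand": 0.0}
    - {"travel": [0,0,0],"roll": -34,"hand": 0.0}
    - {"travel": [0,0,0],"roll": -39,"hand": 0.0}
    - {"travel": [0,0,0],"roll": -44,"hand": 0.0}
    - {"travel": [0,0,0],"roll": -49,"hand": 0.0}
    - {"travel": [0,0,0],"roll": -54,"hand": 0.0}
    - {"travel": [0,0,0],"roll": -58,"hand": 0.0}
    - {"travel": [0,0,0],"roll": -61,"hand": 0.0}
    - {"travel": [0,0,0],"roll": -61,"hand": 0.0}
    - {"travel": [0,0,0],"roll": -61,"hand": 0.0}

```text
clock: 10.05
ee_pos: [0.6384, 0.018, 0.073]
eef_rot: [0.067, 0.998, -0.0, 0.002]
ft_force: [4.5, -0.4, 6.8]
opening: 0.127
grip_force: 59.7
```

Request:
step_arm:
  moves:
    - {"travel": [0,0,0],"roll": 0,"hand": 0.04}
    - {"travel": [0,0,0],"roll": 0,"hand": 0.05}
    - {"travel": [0,0,0],"roll": 0,"hand": 0.05}
    - {"travel": [0,0,0],"roll": 0,"hand": 0.05}
    - {"travel": [0,0,-0.03],"roll": 0,"hand": 0.05}
    - {"travel": [0,0,-0.06],"roll": 0,"hand": 0.05}
    - {"travel": [0,0,-0.1],"roll": 0,"hand": 0.05}

```text
clock: 10.75
ee_pos: [0.636, 0.0183, 0.171]
eef_rot: [0.066, 0.998, -0.0, -0.002]
ft_force: [0.2, 0.3, 0.1]
opening: 0.585
grip_force: 0.0
```

```bash
python3 -c "
from lib import *
s=env.state(); print(s['clock'],s['ee_pos'],yaw(s),go([.53,-.12,.16],1.593))
"
```

```text
10.75 [0.63604631 0.01828473 0.17102806] 3.008631071064379 (array([ 0.0868, -0.1511,  0.011 ]), np.float64(81.11))
```

Request:
step_arm:
  moves:
    - {"travel": [0.085,-0.15,0.012],"roll": 81,"hand": 0.05}
    - {"travel": [0.085,-0.15,0.012],"roll": 81,"hand": 0.05}
    - {"travel": [0.085,-0.15,0.012],"roll": 81,"hand": 0.05}
    - {"travel": [0.085,-0.15,0.012],"roll": 81,"hand": 0.05}
    - {"travel": [0.085,-0.15,0.012],"roll": 81,"hand": 0.05}
    - {"travel": [0.085,-0.15,0.012],"roll": 81,"hand": 0.05}
    - {"travel": [0.085,-0.15,0.012],"roll": 81,"hand": 0.05}
    - {"travel": [0.085,-0.15,0.012],"roll": 81,"hand": 0.05}
    - {"travel": [0.085,-0.15,0.012],"roll": 81,"hand": 0.05}
    - {"travel": [0.085,-0.15,0.012],"roll": 81,"hand": 0.05}
    - {"travel": [0.085,-0.15,0.012],"roll": 81,"hand": 0.05}
    - {"travel": [0.085,-0.15,0.012],"roll": 81,"hand": 0.05}

```text
clock: 11.95
ee_pos: [0.5327, -0.1192, 0.1592]
eef_rot: [0.698, 0.716, -0.0, -0.0]
ft_force: [-0.2, -0.4, 0.1]
opening: 0.585
grip_force: 0.0
```

```bash
python3 - <<'E'
from meas import *
i,c=shot('wrist','w5'); s=env.state(); print(s['clock'],s['ee_pos'],yaw(s))
print([(u.round(1),plane(c,u,.014).round(4)) for u,a in feet(i)])
g=cv2.cvtColor(i,cv2.COLOR_BGR2GRAY)
for k in range(5):
    l=np.array([-.065,-.108+.054*k]);P=np.r_[np.array([.594,-.0575])+[l[0]-.022*l[1],l[1]+.022*l[0]],.03]; print(k,P.round(4),proj(c,P).round(1))
cv2.imwrite('pics/w5c.png',cv2.resize(i[0:300,130:430],None,fx=2,fy=2))
E
```

```text
12.0 [ 0.53275854 -0.11918632  0.15927394] 1.5970628550415553
[(array([327.9, 332. ]), array([ 0.5909, -0.299 ,  0.014 ])), (array([403.6, 359.4]), array([ 0.7017, -0.3548,  0.014 ]))]
0 [ 0.5314 -0.1669  0.03  ] [281.1 235.5]
1 [ 0.5302 -0.1129  0.03  ] [281.3 181.1]
2 [ 0.529  -0.0589  0.03  ] [281.6 122.4]
3 [ 0.5278 -0.0049  0.03  ] [281.9  62.8]
4 [0.5266 0.0491 0.03  ] [282.3   6.2]
```

View pics/w5c.png

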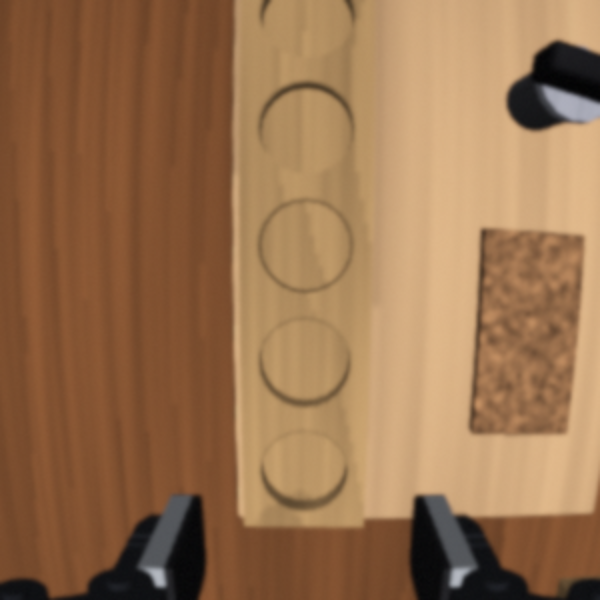

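The latch is open, with its arm pointing to +x. The observed pocket rims, for example pocket 2 at (282.8,122.5), put the carrier at about (0.595, -0.057). Now foot A at (0.5905, -0.2985).

```bash
cat >> lib.py <<'E'
CAR=np.array([.595,-.057]);PSI=.022
def loc(x,y): return CAR+[x*np.cos(PSI)-y*np.sin(PSI),x*np.sin(PSI)+y*np.cos(PSI)]
def pocket(k): return loc(-.065,-.108+.054*k)
E
python3 - <<'E'
from lib import *
print([pocket(k).round(4) for k in range(5)],loc(.045,-.04))
s=env.state();print(s['ee_pos'],yaw(s)); print(go([.5905,-.2985,.015],1.593), go([.5905,-.2985,.08],1.593))
E
```

```text
[array([ 0.5324, -0.1664]), array([ 0.5312, -0.1124]), array([ 0.53  , -0.0584]), array([ 0.5288, -0.0044]), array([0.5276, 0.0495])] [ 0.64086904 -0.0960004 ]
[ 0.53275854 -0.11918632  0.15927394] 1.5970628550415553
(array([-0.1808,  0.053 ,  0.1443]), np.float64(0.23)) (array([-0.1808,  0.053 ,  0.0793]), np.float64(0.23))
```

Request:
step_arm:
  moves:
    - {"travel": [-0.181,0.053,0.04],"roll": 0.2,"hand": 0.05}
    - {"travel": [-0.181,0.053,0.04],"roll": 0.2,"hand": 0.05}
    - {"travel": [-0.181,0.053,0.04],"roll": 0.2,"hand": 0.05}
    - {"travel": [-0.181,0.053,0.06],"roll": 0.2,"hand": 0.05}
    - {"travel": [-0.181,0.053,0.08],"roll": 0.2,"hand": 0.05}
    - {"travel": [-0.181,0.053,0.11],"roll": 0.2,"hand": 0.05}
    - {"travel": [-0.181,0.053,0.13],"roll": 0.2,"hand": 0.05}
    - {"travel": [-0.181,0.053,0.144],"roll": 0.2,"hand": 0.05}
    - {"travel": [-0.181,0.053,0.144],"roll": 0.2,"hand": 0.05}
    - {"travel": [-0.181,0.053,0.144],"roll": 0.2,"hand": 0.05}
    - {"travel": [-0.181,0.053,0.144],"roll": 0.2,"hand": 0.02}
    - {"travel": [-0.181,0.053,0.144],"roll": 0.2,"hand": 0.01}
    - {"travel": [-0.181,0.053,0.144],"roll": 0.2,"hand": 0.01}
    - {"travel": [-0.181,0.053,0.144],"roll": 0.2,"hand": 0.01}
    - {"travel": [-0.181,0.053,0.144],"roll": 0.2,"hand": 0.01}

```text
clock: 13.5
ee_pos: [0.5903, -0.2989, 0.0155]
eef_rot: [0.7, 0.714, -0.0, 0.0]
ft_force: [-0.4, -0.1, -0.1]
opening: 0.12
grip_force: 0.0
```

```bash
python3 - <<'E'
from lib import *
s=env.state();print(s['ee_pos'],yaw(s),s['ft_force'],s['opening'],s['grip_force']); i,c=shot('wrist','w6')
cv2.imwrite('pics/w6c.png',cv2.resize(i[150:350,180:400],None,fx=2,fy=2))
for z in (.05,): print(go([*pocket(0),.033],1.593))
E
```

```text
[ 0.59028971 -0.29893067  0.01554822] 1.5917563089894984 [-0.40499239 -0.10419159 -0.08079529] 0.12001097923108064 0.0
(array([ 0.1337, -0.0551, -0.0176]), np.float64(-0.08))
```

View pics/w6c.png

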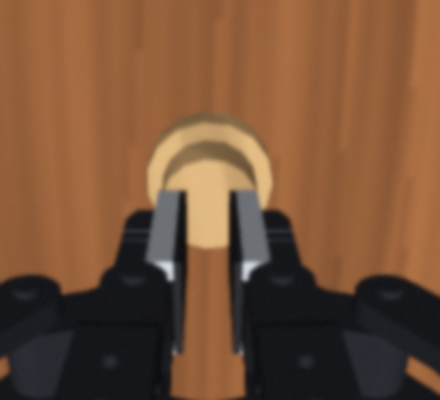

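```bash
python3 - <<'E'
from lib import *
_,c=load('w6');_,c3=load('w3')
p=np.array([.5903,-.2989,.0155])
for dz in (0,.005,.01,.015,.02): print(dz,proj(c,p+[-.005,.011,dz]).round(1),proj(c,p+[-.005,-.011,dz]).round(1))
# foot: flange outer ring in crop x147..272 y113..?, top disc bottom y248 x~165..255
for z in (.012,.027): print(z,plane(c,(180+147/2,150+175/2),z),plane(c,(180+272/2,150+175/2),z),plane(c,(180+210/2,150+113/2),z), plane(c,(180+210/2,150+248/2),z))
E
```

```text
0 [275.1 225. ] [274.6 261.6]
0.005 [274.9 228.4] [274.4 265.7]
0.01 [274.7 231.9] [274.2 270. ]
0.015 [274.4 235.6] [273.9 274.5]
0.02 [274.1 239.5] [273.6 279.3]
0.012 [ 0.57324666 -0.2969444   0.012     ] [ 0.6081288  -0.29616527  0.012     ] [ 0.59038446 -0.27843664  0.012     ] [ 0.59138441 -0.31970076  0.012     ]
0.027 [ 0.57460743 -0.2906688   0.027     ] [ 0.60636387 -0.28995948  0.027     ] [ 0.59020956 -0.27381947  0.027     ] [ 0.5911199  -0.31138602  0.027     ]
```

The fingers shut to about 10 mm with no force, while the foot's neck is 26 mm. From their image scale (gap about 22.5 px), the tips stand roughly 20 mm higher than assumed. I open, go 10 mm lower and watch the force.

Request:
step_arm:
  moves:
    - {"travel": [0,0,-0.02],"roll": 0,"hand": 0.05}
    - {"travel": [0.001,0,-0.02],"roll": 0,"hand": 0.05}
    - {"travel": [0.001,0,-0.02],"roll": 0,"hand": 0.05}
    - {"travel": [0.001,0,-0.02],"roll": 0,"hand": 0.05}
    - {"travel": [0.001,0,-0.02],"roll": 0,"hand": 0.05}
    - {"travel": [0.001,0,-0.02],"roll": 0,"hand": 0.05}
    - {"travel": [0.001,0,-0.01],"roll": 0,"hand": 0.05}
    - {"travel": [0.001,0,0.0],"roll": 0,"hand": 0.05}
    - {"travel": [0.001,0,0.005],"roll": 0,"hand": 0.05}
    - {"travel": [0.001,0,0.01],"roll": 0,"hand": 0.05}
    - {"travel": [0.001,0,0.01],"roll": 0,"hand": 0.05}

```text
clock: 14.65
ee_pos: [0.5899, -0.2977, 0.0043]
eef_rot: [0.7, 0.714, -0.0, -0.001]
ft_force: [-0.1, -0.1, 0.6]
opening: 0.588
grip_force: 0.0
```

Request:
step_arm:
  moves:
    - {"travel": [0,0,0],"roll": 0,"hand": 0.03}
    - {"travel": [0,0,0],"roll": 0,"hand": 0.02}
    - {"travel": [0,0,0],"roll": 0,"hand": 0.012}
    - {"travel": [0,0,0],"roll": 0,"hand": 0.012}
    - {"travel": [0,0,0],"roll": 0,"hand": 0.012}
    - {"travel": [0,0,0],"roll": 0,"hand": 0.012}

```text
clock: 15.25
ee_pos: [0.5908, -0.2983, 0.0064]
eef_rot: [0.7, 0.714, 0.0, 0.001]
ft_force: [0.3, -0.4, 5.1]
opening: 0.144
grip_force: 2.8
```

The tips touched the neck's top (z 0.027) at TCP 0.006, so the real tips stand about 21 mm behind the TCP. I open, go to TCP -0.006 and close.

Request:
step_arm:
  moves:
    - {"travel": [0,0,-0.015],"roll": 0,"hand": 0.05}
    - {"travel": [0,0,-0.02],"roll": 0,"hand": 0.05}
    - {"travel": [0,0,-0.02],"roll": 0,"hand": 0.05}
    - {"travel": [0,0,-0.02],"roll": 0,"hand": 0.05}
    - {"travel": [0,0,-0.02],"roll": 0,"hand": 0.05}
    - {"travel": [0,0,-0.015],"roll": 0,"hand": 0.05}
    - {"travel": [0,0,-0.005],"roll": 0,"hand": 0.05}
    - {"travel": [0,0,0.002],"roll": 0,"hand": 0.05}
    - {"travel": [0,0,0.007],"roll": 0,"hand": 0.05}
    - {"travel": [0,0,0.011],"roll": 0,"hand": 0.05}
    - {"travel": [0,0,0.011],"roll": 0,"hand": 0.05}
    - {"travel": [0,0,0.011],"roll": 0,"hand": 0.03}
    - {"travel": [0,0,0.011],"roll": 0,"hand": 0.015}
    - {"travel": [0,0,0.011],"roll": 0,"hand": 0.01}
    - {"travel": [0,0,0.011],"roll": 0,"hand": 0.01}
    - {"travel": [0,0,0.011],"roll": 0,"hand": 0.01}
    - {"travel": [0,0,0.011],"roll": 0,"hand": 0.01}

```text
clock: 16.95
ee_pos: [0.5905, -0.298, -0.0051]
eef_rot: [0.7, 0.714, 0.0, 0.001]
ft_force: [-0.7, 1.4, 6.1]
opening: 0.266
grip_force: 59.2
```

Gripped. I lift and carry it over pocket 0.

```bash
python3 - <<'E'
from lib import *
s=env.state();print(s['ee_pos'],yaw(s)); print(go([*pocket(0),.045],1.593))
E
```

```text
[ 0.59049344 -0.29804854 -0.00511623] 1.5916752855079868
(array([ 0.1328, -0.0553, -0.0501]), np.float64(-0.08))
```

Request:
step_arm:
  moves:
    - {"travel": [0,0,-0.03],"roll": 0,"hand": 0.01}
    - {"travel": [0.02,-0.01,-0.06],"roll": 0,"hand": 0.01}
    - {"travel": [0.06,-0.03,-0.06],"roll": 0,"hand": 0.01}
    - {"travel": [0.1,-0.045,-0.06],"roll": 0,"hand": 0.01}
    - {"travel": [0.125,-0.055,-0.06],"roll": 0,"hand": 0.01}
    - {"travel": [0.133,-0.0555,-0.055],"roll": 0,"hand": 0.01}
    - {"travel": [0.133,-0.0555,-0.045],"roll": 0,"hand": 0.01}
    - {"travel": [0.133,-0.0555,-0.045],"roll": 0,"hand": 0.01}
    - {"travel": [0.133,-0.0555,-0.045],"roll": 0,"hand": 0.01}

```text
clock: 17.85
ee_pos: [0.5322, -0.1671, 0.0386]
eef_rot: [0.7, 0.714, -0.0, -0.0]
ft_force: [0.7, 0.8, 0.0]
opening: 0.272
grip_force: 59.0
```

```bash
python3 - <<'E'
from lib import *
s=env.state();print(s['ee_pos'],yaw(s),s['opening'],s['grip_force']); i,c=shot('wrist','w7')
cv2.imwrite('pics/w7c.png',cv2.resize(i[130:330,180:400],None,fx=3,fy=3))
print(go([*pocket(0),.011],1.593))
for k in range(2): print(proj(c,[*pocket(k),.03]))
E
```

```text
[ 0.53223552 -0.16710617  0.03858139] 1.590758189914876 0.2716239988393885 58.99193771649152
(array([0.0007, 0.0002, 0.0278]), np.float64(-0.14))
[284.24939851 236.92289313]
[284.2670777  141.94441044]
```

View pics/w7c.png

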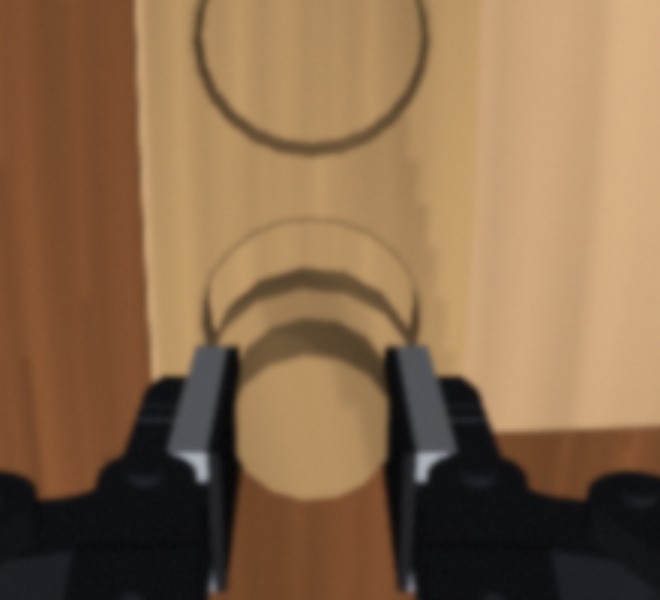

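```bash
python3 - <<'E'
from lib import *
_,c=load('w7')
n=lambda x,y:(180+x/3,130+y/3)
print('rim0 far',plane(c,n(312,218),.03)-[0,.021,0],'rim1 near',plane(c,n(312,151),.03)+[0,.021,0],'x',plane(c,n(205,310),.03),plane(c,n(419,310),.03))
print('foot top near->centre',plane(c,n(312,500),.0707)+[0,.013,0],'far flange',plane(c,n(312,268),.0557)-[0,.018,0])
E
```

```text
rim0 far [ 0.53179736 -0.16695628  0.03      ] rim1 near [ 0.53151964 -0.11232258  0.03      ] x [ 0.51177685 -0.16470979  0.03      ] [ 0.55262833 -0.16381706  0.03      ]
foot top near->centre [ 0.5325455  -0.16763168  0.0707    ] far flange [ 0.53179973 -0.16469045  0.0557    ]
```

Measurements: pocket 0 at (0.532, -0.1667), foot at (0.532, -0.166). Aligned, so I lower and release.

Request:
step_arm:
  moves:
    - {"travel": [0,0,0.01],"roll": 0,"hand": 0.01}
    - {"travel": [0,0,0.018],"roll": 0,"hand": 0.01}
    - {"travel": [0,0,0.023],"roll": 0,"hand": 0.01}
    - {"travel": [0,0,0.026],"roll": 0,"hand": 0.01}
    - {"travel": [0,0,0.026],"roll": 0,"hand": 0.01}

```text
clock: 18.4
ee_pos: [0.5318, -0.166, 0.0128]
eef_rot: [0.7, 0.714, -0.0, -0.0]
ft_force: [0.4, 0.7, 0.0]
opening: 0.271
grip_force: 59.0
```

Request:
step_arm:
  moves:
    - {"travel": [0,0,0],"roll": 0,"hand": 0.03}
    - {"travel": [0,0,0],"roll": 0,"hand": 0.04}
    - {"travel": [0,0,0],"roll": 0,"hand": 0.045}
    - {"travel": [0,0,0],"roll": 0,"hand": 0.05}
    - {"travel": [0,0,-0.02],"roll": 0,"hand": 0.05}
    - {"travel": [0,0,-0.06],"roll": 0,"hand": 0.05}

```text
clock: 19.0
ee_pos: [0.5307, -0.1656, 0.0719]
eef_rot: [0.7, 0.714, -0.001, -0.002]
ft_force: [1.1, -0.3, 0.9]
opening: 0.588
grip_force: 0.0
```

```bash
python3 - <<'E'
from meas import *
s=env.state();print(s['ee_pos'],yaw(s)); i,c=shot('wrist','w8')
print([(u.round(1),a,plane(c,u,.014).round(4)) for u,a in feet(i)])
print(go([.4865,-.310,.06],1.593),go([.4865,-.310,-.005],1.593))
cv2.imwrite('pics/w8c.png',cv2.resize(i[130:380,130:430],None,fx=2,fy=2))
E
```

```text
[ 0.5307275  -0.16558707  0.07192331] 1.5915128562895156
[(array([440.6, 119.8]), np.int32(212), array([ 0.6432, -0.0932,  0.014 ])), (array([487.5, 313.4]), np.int32(993), array([ 0.732 , -0.2669,  0.014 ]))]
(array([-0.1423, -0.05  ,  0.0191]), np.float64(-0.07)) (array([-0.1423, -0.05  ,  0.0841]), np.float64(-0.07))
```

View pics/w8c.png

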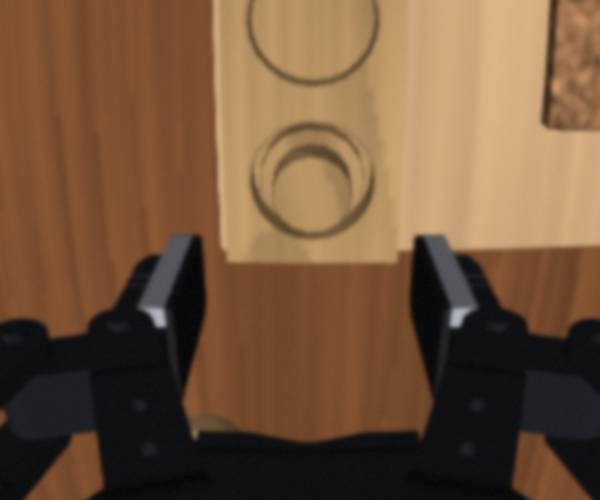

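Foot 0 sits home in pocket 0 at (286,220). That uses up my picture views, so I continue with numeric measurements. Hover over foot B.

Request:
step_arm:
  moves:
    - {"travel": [-0.142,-0.05,-0.01],"roll": 0,"hand": 0.05}
    - {"travel": [-0.142,-0.05,-0.01],"roll": 0,"hand": 0.05}
    - {"travel": [-0.142,-0.05,-0.01],"roll": 0,"hand": 0.05}
    - {"travel": [-0.142,-0.05,-0.01],"roll": 0,"hand": 0.05}
    - {"travel": [-0.142,-0.05,-0.01],"roll": 0,"hand": 0.05}
    - {"travel": [-0.142,-0.05,-0.01],"roll": 0,"hand": 0.05}

```text
clock: 19.65
ee_pos: [0.485, -0.3083, 0.0832]
eef_rot: [0.7, 0.715, 0.0, -0.0]
ft_force: [-0.3, 1.0, -0.8]
opening: 0.589
grip_force: 0.0
```

```bash
cat > hov.py <<'E'
import sys
from meas import *
i,c=shot('wrist',sys.argv[1]); s=env.state();print(s['clock'],s['ee_pos'],yaw(s))
F=[(u,a,plane(c,u,.015)) for u,a in feet(i)]
for u,a,P in F: print(u.round(1),a,P.round(4))
b=min(F,key=lambda f:np.linalg.norm(f[2][:2]-s['ee_pos'][:2]))[2]
print('target',b.round(4),go([b[0],b[1],-.006],1.593))
E
python3 hov.py w9
```

```text
19.7 [ 0.48517906 -0.3080123   0.08324959] 1.5927613311568607
[241.1 302.8] 790 [ 0.4504 -0.3946  0.015 ]
target [ 0.4504 -0.3946  0.015 ] (array([-0.0858, -0.0367,  0.0892]), np.float64(-0.01))
```

```bash
sed -i 's/blobs(m,60,1200)/blobs(m,60,4000)/' meas.py; sed -i "s/^i,c=shot.*/import os\nn=sys.argv[1]; i,c=load(n) if os.path.exists(f'pics\/{n}.npy') else shot('wrist',n); s=env.state();print(s['clock'],s['ee_pos'],yaw(s))/" hov.py; python3 hov.py w9
```

```text
19.7 [ 0.48517906 -0.3080123   0.08324959] 1.5927613311568607
[285.5 208.8] 1755 [ 0.4862 -0.3095  0.015 ]
[241.1 302.8] 790 [ 0.4504 -0.3946  0.015 ]
target [ 0.4862 -0.3095  0.015 ] (array([-0.0015,  0.001 ,  0.0892]), np.float64(-0.01))
```

Request:
step_arm:
  moves:
    - {"travel": [-0.001,0.001,0.035],"roll": 0,"hand": 0.05}
    - {"travel": [-0.001,0.001,0.06],"roll": 0,"hand": 0.05}
    - {"travel": [-0.001,0.001,0.075],"roll": 0,"hand": 0.05}
    - {"travel": [-0.001,0.001,0.084],"roll": 0,"hand": 0.05}
    - {"travel": [-0.001,0.001,0.088],"roll": 0,"hand": 0.05}
    - {"travel": [-0.001,0.001,0.088],"roll": 0,"hand": 0.05}
    - {"travel": [-0.001,0.001,0.088],"roll": 0,"hand": 0.03}
    - {"travel": [-0.001,0.001,0.088],"roll": 0,"hand": 0.015}
    - {"travel": [-0.001,0.001,0.088],"roll": 0,"hand": 0.01}
    - {"travel": [-0.001,0.001,0.088],"roll": 0,"hand": 0.01}
    - {"travel": [-0.001,0.001,0.088],"roll": 0,"hand": 0.01}

```text
clock: 20.8
ee_pos: [0.4863, -0.3103, -0.0036]
eef_rot: [0.7, 0.714, 0.0, 0.001]
ft_force: [-0.2, 2.0, 6.0]
opening: 0.264
grip_force: 58.5
```

```bash
cat > to.py <<'E'
import sys
from lib import *
s=env.state(); k=int(sys.argv[1]); print(s['ee_pos'],yaw(s),'open',s['opening'],'grip',s['grip_force'],'fz',s['ft_force'][2])
print('to pocket',k,go([*(pocket(k)-[0,.0004]),.011+s['ee_pos'][2]+.0051],1.593))
E
python3 to.py 1
```

```text
[ 0.48627884 -0.31026172 -0.0035773 ] 1.5915914314309063 open 0.2636027058062024 grip 58.53500760393217 fz 5.987499897031449
to pocket 1 (array([ 0.1965,  0.049 , -0.0161]), np.float64(-0.08))
```

Request:
step_arm:
  moves:
    - {"travel": [0,0,-0.03],"roll": 0,"hand": 0.01}
    - {"travel": [0.02,0.005,-0.06],"roll": 0,"hand": 0.01}
    - {"travel": [0.06,0.015,-0.065],"roll": 0,"hand": 0.01}
    - {"travel": [0.1,0.025,-0.065],"roll": 0,"hand": 0.01}
    - {"travel": [0.145,0.035,-0.065],"roll": 0,"hand": 0.01}
    - {"travel": [0.18,0.045,-0.065],"roll": 0,"hand": 0.01}
    - {"travel": [0.1965,0.049,-0.06],"roll": 0,"hand": 0.01}
    - {"travel": [0.1965,0.049,-0.05],"roll": 0,"hand": 0.01}
    - {"travel": [0.1965,0.049,-0.05],"roll": 0,"hand": 0.01}
    - {"travel": [0.1965,0.049,-0.04],"roll": 0,"hand": 0.01}
    - {"travel": [0.1965,0.049,-0.03],"roll": 0,"hand": 0.01}
    - {"travel": [0.1965,0.049,-0.022],"roll": 0,"hand": 0.01}
    - {"travel": [0.1965,0.049,-0.016],"roll": 0,"hand": 0.01}
    - {"travel": [0.1965,0.049,-0.016],"roll": 0,"hand": 0.01}
    - {"travel": [0.1965,0.049,-0.016],"roll": 0,"hand": 0.01}

```text
clock: 22.3
ee_pos: [0.5305, -0.1131, 0.0121]
eef_rot: [0.7, 0.714, -0.0, 0.0]
ft_force: [-6.2, -1.2, 18.6]
opening: 0.266
grip_force: 61.8
```

Depth is as expected. Release, back off, then on to foot C.

Request:
step_arm:
  moves:
    - {"travel": [0,0,-0.001],"roll": 0,"hand": 0.03}
    - {"travel": [0,0,-0.001],"roll": 0,"hand": 0.04}
    - {"travel": [0,0,-0.001],"roll": 0,"hand": 0.045}
    - {"travel": [0,0,-0.001],"roll": 0,"hand": 0.05}
    - {"travel": [0,0,-0.02],"roll": 0,"hand": 0.05}
    - {"travel": [0,0,-0.06],"roll": 0,"hand": 0.05}
    - {"travel": [0,0,-0.07],"roll": 0,"hand": 0.05}

```text
clock: 23.0
ee_pos: [0.532, -0.1129, 0.0841]
eef_rot: [0.7, 0.714, 0.001, 0.002]
ft_force: [0.1, -0.7, -0.8]
opening: 0.584
grip_force: 0.0
```

```bash
python3 hov.py w10; python3 -c "
from lib import *
_,c=load('w10')
for k in (0,1): print(proj(c,[*pocket(k),.043]))
print(go([.447,-.394,.085],1.593))"
```

```text
23.05 [ 0.53207326 -0.11292498  0.08424272] 1.5918143745030122
[427.2 187.8] 95 [ 0.6451 -0.0949  0.015 ]
target [ 0.6451 -0.0949  0.015 ] (array([0.0156, 0.1134, 0.0902]), np.float64(-0.07))
[282.55785759 287.99372036]
[282.51229372 218.50381707]
(array([-0.2792, -0.091 , -0.0008]), np.float64(-0.07))
```

Request:
step_arm:
  moves:
    - {"travel": [-0.279,-0.091,0],"roll": 0,"hand": 0.05}
    - {"travel": [-0.279,-0.091,0],"roll": 0,"hand": 0.05}
    - {"travel": [-0.279,-0.091,0],"roll": 0,"hand": 0.05}
    - {"travel": [-0.279,-0.091,0],"roll": 0,"hand": 0.05}
    - {"travel": [-0.279,-0.091,0],"roll": 0,"hand": 0.05}
    - {"travel": [-0.279,-0.091,0],"roll": 0,"hand": 0.05}
    - {"travel": [-0.279,-0.091,0],"roll": 0,"hand": 0.05}
    - {"travel": [-0.279,-0.091,0],"roll": 0,"hand": 0.05}
    - {"travel": [-0.279,-0.091,0],"roll": 0,"hand": 0.05}

```text
clock: 23.95
ee_pos: [0.4456, -0.3923, 0.0806]
eef_rot: [0.699, 0.715, 0.0, -0.001]
ft_force: [-0.2, -1.0, 0.4]
opening: 0.586
grip_force: 0.0
```

```bash
python3 hov.py w11
```

```text
24.0 [ 0.44590839 -0.39214205  0.08081944] 1.5928830879432427
[285.2 208.8] 1727 [ 0.4466 -0.3926  0.015 ]
[408.  211.9] 1357 [ 0.5425 -0.3931  0.015 ]
target [ 0.4466 -0.3926  0.015 ] (array([-0.0005,  0.0007,  0.0868]), np.float64(-0.01))
```

Request:
step_arm:
  moves:
    - {"travel": [-0.001,0.001,0.035],"roll": 0,"hand": 0.05}
    - {"travel": [-0.001,0.001,0.06],"roll": 0,"hand": 0.05}
    - {"travel": [-0.001,0.001,0.075],"roll": 0,"hand": 0.05}
    - {"travel": [-0.001,0.001,0.083],"roll": 0,"hand": 0.05}
    - {"travel": [-0.001,0.001,0.087],"roll": 0,"hand": 0.05}
    - {"travel": [-0.001,0.001,0.087],"roll": 0,"hand": 0.05}
    - {"travel": [-0.001,0.001,0.087],"roll": 0,"hand": 0.03}
    - {"travel": [-0.001,0.001,0.087],"roll": 0,"hand": 0.015}
    - {"travel": [-0.001,0.001,0.087],"roll": 0,"hand": 0.01}
    - {"travel": [-0.001,0.001,0.087],"roll": 0,"hand": 0.01}
    - {"travel": [-0.001,0.001,0.087],"roll": 0,"hand": 0.01}

```text
clock: 25.1
ee_pos: [0.447, -0.3947, -0.0045]
eef_rot: [0.7, 0.714, -0.0, 0.001]
ft_force: [-0.2, 0.5, 5.7]
opening: 0.271
grip_force: 58.5
```

```bash
python3 to.py 2
```

```text
[ 0.44696858 -0.39471961 -0.00451773] 1.591618850951392 open 0.2706434821588169 grip 58.52357717463747 fz 5.697392774992671
to pocket 2 (array([ 0.3341,  0.09  , -0.0161]), np.float64(-0.08))
```

Request:
step_arm:
  moves:
    - {"travel": [0,0,-0.03],"roll": 0,"hand": 0.01}
    - {"travel": [0.02,0.005,-0.06],"roll": 0,"hand": 0.01}
    - {"travel": [0.06,0.015,-0.07],"roll": 0,"hand": 0.01}
    - {"travel": [0.105,0.025,-0.07],"roll": 0,"hand": 0.01}
    - {"travel": [0.15,0.04,-0.07],"roll": 0,"hand": 0.01}
    - {"travel": [0.195,0.05,-0.07],"roll": 0,"hand": 0.01}
    - {"travel": [0.24,0.065,-0.07],"roll": 0,"hand": 0.01}
    - {"travel": [0.285,0.08,-0.07],"roll": 0,"hand": 0.01}
    - {"travel": [0.32,0.09,-0.07],"roll": 0,"hand": 0.01}
    - {"travel": [0.3335,0.09,-0.06],"roll": 0,"hand": 0.01}
    - {"travel": [0.3335,0.09,-0.05],"roll": 0,"hand": 0.01}
    - {"travel": [0.3335,0.09,-0.05],"roll": 0,"hand": 0.01}
    - {"travel": [0.3335,0.09,-0.04],"roll": 0,"hand": 0.01}
    - {"travel": [0.3335,0.09,-0.03],"roll": 0,"hand": 0.01}
    - {"travel": [0.3335,0.09,-0.022],"roll": 0,"hand": 0.01}
    - {"travel": [0.3335,0.09,-0.017],"roll": 0,"hand": 0.01}
    - {"travel": [0.3335,0.09,-0.017],"roll": 0,"hand": 0.01}
    - {"travel": [0.3335,0.09,-0.017],"roll": 0,"hand": 0.01}

```text
clock: 26.9
ee_pos: [0.5294, -0.0596, 0.0114]
eef_rot: [0.7, 0.714, -0.0, -0.0]
ft_force: [-3.1, -2.3, 7.9]
opening: 0.271
grip_force: 60.0
```

Home. Release, then foot D.

Request:
step_arm:
  moves:
    - {"travel": [0,0,-0.001],"roll": 0,"hand": 0.03}
    - {"travel": [0,0,-0.001],"roll": 0,"hand": 0.04}
    - {"travel": [0,0,-0.001],"roll": 0,"hand": 0.045}
    - {"travel": [0,0,-0.001],"roll": 0,"hand": 0.05}
    - {"travel": [0,0,-0.02],"roll": 0,"hand": 0.05}
    - {"travel": [0,0,-0.06],"roll": 0,"hand": 0.05}
    - {"travel": [0,0,-0.07],"roll": 0,"hand": 0.05}

```text
clock: 27.6
ee_pos: [0.5309, -0.0593, 0.0841]
eef_rot: [0.7, 0.715, 0.001, 0.002]
ft_force: [0.0, -0.1, -0.1]
opening: 0.587
grip_force: 0.0
```

```bash
python3 -c "
from lib import *
shot('wrist','w12'); s=env.state(); print(s['ee_pos'],go([.543,-.394,.083],1.593))"
```

```text
[ 0.53099783 -0.05930924  0.08428437] (array([-0.3349,  0.005 ,  0.0013]), np.float64(-0.07))
```

Request:
step_arm:
  moves:
    - {"travel": [-0.335,0.006,0],"roll": 0,"hand": 0.05}
    - {"travel": [-0.335,0.006,0],"roll": 0,"hand": 0.05}
    - {"travel": [-0.335,0.006,0],"roll": 0,"hand": 0.05}
    - {"travel": [-0.335,0.006,0],"roll": 0,"hand": 0.05}
    - {"travel": [-0.335,0.006,0],"roll": 0,"hand": 0.05}
    - {"travel": [-0.335,0.006,0],"roll": 0,"hand": 0.05}
    - {"travel": [-0.335,0.006,0],"roll": 0,"hand": 0.05}
    - {"travel": [-0.335,0.006,0],"roll": 0,"hand": 0.05}
    - {"travel": [-0.335,0.006,0],"roll": 0,"hand": 0.05}
    - {"travel": [-0.335,0.006,0],"roll": 0,"hand": 0.05}

```text
clock: 28.65
ee_pos: [0.5425, -0.3928, 0.0805]
eef_rot: [0.7, 0.715, -0.0, -0.001]
ft_force: [0.3, -0.0, 0.3]
opening: 0.584
grip_force: 0.0
```

```bash
python3 hov.py w13
```

```text
28.7 [ 0.54268868 -0.39264402  0.08083551] 1.592686254763184
[285.1 208. ] 1791 [ 0.5433 -0.3925  0.015 ]
target [ 0.5433 -0.3925  0.015 ] (array([0.0002, 0.0006, 0.0868]), np.float64(-0.02))
```

Request:
step_arm:
  moves:
    - {"travel": [0,0.001,0.035],"roll": 0,"hand": 0.05}
    - {"travel": [0,0.001,0.06],"roll": 0,"hand": 0.05}
    - {"travel": [0,0.001,0.075],"roll": 0,"hand": 0.05}
    - {"travel": [0,0.001,0.083],"roll": 0,"hand": 0.05}
    - {"travel": [0,0.001,0.087],"roll": 0,"hand": 0.05}
    - {"travel": [0,0.001,0.087],"roll": 0,"hand": 0.05}
    - {"travel": [0,0.001,0.087],"roll": 0,"hand": 0.03}
    - {"travel": [0,0.001,0.087],"roll": 0,"hand": 0.015}
    - {"travel": [0,0.001,0.087],"roll": 0,"hand": 0.01}
    - {"travel": [0,0.001,0.087],"roll": 0,"hand": 0.01}
    - {"travel": [0,0.001,0.087],"roll": 0,"hand": 0.01}

```text
clock: 29.8
ee_pos: [0.5442, -0.3943, -0.0044]
eef_rot: [0.7, 0.714, 0.0, 0.001]
ft_force: [-0.9, 0.5, 5.6]
opening: 0.267
grip_force: 58.7
```

```bash
python3 to.py 3
```

```text
[ 0.54415365 -0.39426631 -0.00439257] 1.5915543298284156 open 0.26695669605931327 grip 58.66017452208325 fz 5.639485327657781
to pocket 3 (array([ 0.3897, -0.0072, -0.0161]), np.float64(-0.08))
```

Request:
step_arm:
  moves:
    - {"travel": [0,0,-0.03],"roll": 0,"hand": 0.01}
    - {"travel": [0.02,0,-0.06],"roll": 0,"hand": 0.01}
    - {"travel": [0.06,0,-0.07],"roll": 0,"hand": 0.01}
    - {"travel": [0.11,-0.002,-0.07],"roll": 0,"hand": 0.01}
    - {"travel": [0.16,-0.004,-0.07],"roll": 0,"hand": 0.01}
    - {"travel": [0.21,-0.005,-0.07],"roll": 0,"hand": 0.01}
    - {"travel": [0.26,-0.006,-0.07],"roll": 0,"hand": 0.01}
    - {"travel": [0.31,-0.007,-0.07],"roll": 0,"hand": 0.01}
    - {"travel": [0.36,-0.007,-0.07],"roll": 0,"hand": 0.01}
    - {"travel": [0.38,-0.007,-0.07],"roll": 0,"hand": 0.01}
    - {"travel": [0.389,-0.007,-0.06],"roll": 0,"hand": 0.01}
    - {"travel": [0.389,-0.007,-0.05],"roll": 0,"hand": 0.01}
    - {"travel": [0.389,-0.007,-0.05],"roll": 0,"hand": 0.01}
    - {"travel": [0.389,-0.007,-0.04],"roll": 0,"hand": 0.01}
    - {"travel": [0.389,-0.007,-0.03],"roll": 0,"hand": 0.01}
    - {"travel": [0.389,-0.007,-0.022],"roll": 0,"hand": 0.01}
    - {"travel": [0.389,-0.007,-0.017],"roll": 0,"hand": 0.01}
    - {"travel": [0.389,-0.007,-0.017],"roll": 0,"hand": 0.01}
    - {"travel": [0.389,-0.007,-0.017],"roll": 0,"hand": 0.01}

```text
clock: 31.7
ee_pos: [0.5283, -0.0055, 0.0114]
eef_rot: [0.7, 0.714, -0.0, -0.0]
ft_force: [-4.4, -3.0, 8.0]
opening: 0.269
grip_force: 60.4
```

Request:
step_arm:
  moves:
    - {"travel": [0,0,-0.001],"roll": 0,"hand": 0.03}
    - {"travel": [0,0,-0.001],"roll": 0,"hand": 0.04}
    - {"travel": [0,0,-0.001],"roll": 0,"hand": 0.045}
    - {"travel": [0,0,-0.001],"roll": 0,"hand": 0.05}
    - {"travel": [0,0,-0.02],"roll": 0,"hand": 0.05}
    - {"travel": [0,0,-0.06],"roll": 0,"hand": 0.05}
    - {"travel": [0,0,-0.1],"roll": 0,"hand": 0.085}

```text
clock: 32.4
ee_pos: [0.5281, -0.0051, 0.1119]
eef_rot: [0.7, 0.714, -0.001, -0.001]
ft_force: [0.4, 0.6, 0.8]
opening: 0.738
grip_force: 0.0
```

```bash
python3 -c "
from lib import *
s=env.state(); print(s['ee_pos'],yaw(s),go([.55,.25,.2],1.593))"
```

```text
[ 0.52810794 -0.0050513   0.11191145] 1.5915640928122368 (array([ 0.2545,  0.0272, -0.0881]), np.float64(-0.08))
```

Request:
step_arm:
  moves:
    - {"travel": [0.27,-0.05,-0.14],"roll": 0,"hand": 0.085}
    - {"travel": [0.27,-0.05,-0.14],"roll": 0,"hand": 0.085}
    - {"travel": [0.27,-0.05,-0.14],"roll": 0,"hand": 0.085}
    - {"travel": [0.27,-0.05,-0.14],"roll": 0,"hand": 0.085}
    - {"travel": [0.27,-0.05,-0.14],"roll": 0,"hand": 0.085}
    - {"travel": [0.27,-0.05,-0.14],"roll": 0,"hand": 0.085}
    - {"travel": [0.27,-0.05,-0.14],"roll": 0,"hand": 0.085}
    - {"travel": [0.27,-0.05,-0.14],"roll": 0,"hand": 0.085}
    - {"travel": [0.27,-0.05,-0.14],"roll": 0,"hand": 0.085}
    - {"travel": [0.27,-0.05,-0.14],"roll": 0,"hand": 0.085}

```text
clock: 33.4
ee_pos: [0.473, 0.2625, 0.2503]
eef_rot: [0.7, 0.714, -0.001, -0.0]
ft_force: [-0.4, -0.6, 0.1]
opening: 0.991
grip_force: 0.0
```

```bash
cat > pan.py <<'E'
import sys
from meas import *
n=sys.argv[1]; i,c=shot('wrist',n); s=env.state(); print(s['clock'],s['ee_pos'],yaw(s))
ct=cam('top'); it=env.snapshot('top')[:,:,::-1].copy(); cv2.imwrite(f'pics/{n}t.png',it)
m=cv2.morphologyEx(mask(i,*WOOD),cv2.MORPH_OPEN,np.ones((3,3)))
mt=mask(it,*WOOD); bt=blobs(mt,200,1500)
for q,a,b in blobs(m,1000,20000):
    cn=max(cv2.findContours(b,0,1)[0],key=cv2.contourArea); r=cv2.minAreaRect(cn)
    P=np.array([plane(c,u,.012)[:2] for u in cv2.boxPoints(r)]); e=[np.linalg.norm(P[k]-P[(k+1)%4]) for k in range(4)]
    L=np.array([plane(c,u[0],.012)[:2] for u in cn]).astype(np.float32); w=cv2.minAreaRect(L*1000)
    bx=cv2.boxPoints(w)/1000; d=bx[1]-bx[0] if np.linalg.norm(bx[1]-bx[0])>np.linalg.norm(bx[2]-bx[1]) else bx[2]-bx[1]
    cen=np.array(w[0])/1000; t=None
    if bt:
        g=min(bt,key=lambda g:np.linalg.norm(g[0]-proj(ct,[*cen,.012])))
        if np.linalg.norm(g[0]-proj(ct,[*cen,.012]))<6: t=tri([(c,q),(ct,g[0])])[0].round(4)
    print(q.round(0),a,'centre',cen.round(4),'size',np.round(w[1],1),'long-axis dir',round(float(np.arctan2(d[1],d[0])%np.pi),4),'tri',t)
g=mask(i,(90,0,90),(130,80,255))
for q,a,b in blobs(g,150,20000):
    cn=max(cv2.findContours(b,0,1)[0],key=cv2.contourArea)[:,0]; L=np.array([plane(c,u,.005)[:2] for u in cn])
    print('grey',q.round(0),a,'x',L[:,0].min().round(3),L[:,0].max().round(3),'y',L[:,1].min().round(3),L[:,1].max().round(3), 'low-x pts',L[np.argsort(L[:,0])[:6]].round(3).tolist())
E
python3 pan.py w14
```

```text
33.45 [0.47314302 0.26254873 0.25044526] 1.5899541711786112
[475.  12.] 2678 centre [0.7424 0.4985] size [199.3  42.6] long-axis dir 0.2552 tri None
[195. 102.] 3114 centre [0.3594 0.3443] size [102.   51.8] long-axis dir 1.4042 tri None
[385. 113.] 3005 centre [0.5994 0.3368] size [102.3  51.4] long-axis dir 1.3934 tri None
[339. 320.] 4454 centre [0.5632 0.0159] size [139.4 140.9] long-axis dir 1.6019 tri None
grey [448. 138.] 1110 x 0.624 0.8 y 0.286 0.336 low-x pts [[0.624, 0.305], [0.624, 0.304], [0.624, 0.303], [0.625, 0.308], [0.625, 0.307], [0.625, 0.303]]
grey [162. 282.] 473 x 0.258 0.327 y 0.038 0.129 low-x pts [[0.258, 0.056], [0.26, 0.055], [0.261, 0.058], [0.261, 0.053], [0.263, 0.061], [0.263, 0.053]]
grey [405. 282.] 473 x 0.623 0.693 y 0.048 0.135 low-x pts [[0.623, 0.135], [0.625, 0.135], [0.625, 0.133], [0.625, 0.132], [0.626, 0.135], [0.627, 0.13]]
```

```bash
python3 - <<'E'
from meas import *
i,c=load('w14'); g=mask(i,(90,0,60),(130,80,255)); b=[b for q,a,b in blobs(g,300,20000) if q[0]>420][0]
ys,xs=np.nonzero(b[2] if isinstance(b,tuple) else b)
L=np.array([plane(c,(x,y),.006)[:2] for x,y in zip(xs,ys)])
u=np.array([np.cos(1.3934),np.sin(1.3934)]);v=np.array([u[1],-u[0]]) # long, short(+x)
q=L-[.5994,.3368]; l,s=q@u,q@v
for k in range(24,80,4):
    m=(s*1000>=k)&(s*1000<k+4)
    if m.any(): print(k,'long',(l[m].min()*1000).round(1),(l[m].max()*1000).round(1))
st=env.state()
for off in (0,.015): print(off,go([*(np.array([.5994,.3368])+off*u),.09],1.3934))
print(go([.3594,.3443,.1],1.4042))
E
```

```text
28 long -29.4 4.7
32 long -29.6 4.9
36 long -28.9 4.4
40 long -28.8 5.5
44 long -28.5 5.4
48 long -28.7 4.9
52 long -28.0 5.3
56 long -20.0 -3.4
60 long -17.2 -4.4
64 long -17.0 -4.0
68 long -16.6 -3.7
72 long -16.4 -3.8
76 long -16.0 -3.4
0 (array([0.0717, 0.1276, 0.1606]), np.float64(11.26))
0.015 (array([0.0864, 0.1305, 0.1606]), np.float64(11.26))
(array([ 0.0838, -0.1122,  0.1506]), np.float64(10.65))
```

The wrench head covers -29..+5 mm along panel 1's far edge, 3 mm away, so I'll grip that panel 22 mm toward +y. First the free panel at (0.359, 0.344): hover and re-measure.

Request:
step_arm:
  moves:
    - {"travel": [0.084,-0.112,0.12],"roll": 10.7,"hand": 0.07}
    - {"travel": [0.084,-0.112,0.12],"roll": 10.7,"hand": 0.07}
    - {"travel": [0.084,-0.112,0.12],"roll": 10.7,"hand": 0.07}
    - {"travel": [0.084,-0.112,0.12],"roll": 10.7,"hand": 0.07}
    - {"travel": [0.084,-0.112,0.12],"roll": 10.7,"hand": 0.07}
    - {"travel": [0.084,-0.112,0.12],"roll": 10.7,"hand": 0.07}

```text
clock: 34.1
ee_pos: [0.3594, 0.3452, 0.131]
eef_rot: [0.763, 0.646, -0.0, 0.0]
ft_force: [0.8, 0.4, 1.0]
opening: 0.817
grip_force: 0.0
```

```bash
python3 pan.py w15 | grep -v grey; python3 - <<'E'
from meas import *
# height: triangulate panel corners' centroid between w14 and w15
r=[]
for n in('w14','w15'):
    i,c=load(n); m=cv2.morphologyEx(mask(i,*WOOD),cv2.MORPH_OPEN,np.ones((3,3)))
    q=min(blobs(m,1000,30000),key=lambda b:np.linalg.norm(plane(c,b[0],.012)[:2]-[.3594,.3443]))
    r.append((c,q[0]))
print(tri(r)); print(go([.3594,.3443,-.010],1.4042))
E
```

```text
34.15 [0.36012031 0.3451993  0.13156634] 1.4043938675415322
[541.  20.] 1555 centre [0.676  0.4919] size [76.4 52.2] long-axis dir 0.1302 tri None
[509. 163.] 3335 centre [0.5996 0.3371] size [101.9  52.5] long-axis dir 1.3998 tri [0.6004 0.3371 0.008 ]
[285. 188.] 6271 centre [0.3602 0.3447] size [102.   51.6] long-axis dir 1.4068 tri [ 0.3582  0.3426 -0.0065]
(array([0.35960187, 0.34523654, 0.00650312]), np.float64(0.0011184893437052755))
(array([-0.001 , -0.0008,  0.1418]), np.float64(-0.02))
```

Request:
step_arm:
  moves:
    - {"travel": [0,0,0.05],"roll": 0,"hand": 0.07}
    - {"travel": [0,0,0.09],"roll": 0,"hand": 0.07}
    - {"travel": [0,0,0.12],"roll": 0,"hand": 0.07}
    - {"travel": [0,0,0.132],"roll": 0,"hand": 0.065}
    - {"travel": [0,0,0.139],"roll": 0,"hand": 0.065}
    - {"travel": [0,0,0.142],"roll": 0,"hand": 0.065}
    - {"travel": [0,0,0.144],"roll": 0,"hand": 0.065}
    - {"travel": [0,0,0.146],"roll": 0,"hand": 0.065}
    - {"travel": [0,0,0.146],"roll": 0,"hand": 0.065}

```text
clock: 35.1
ee_pos: [0.3595, 0.3456, -0.0142]
eef_rot: [0.763, 0.646, 0.001, 0.0]
ft_force: [-0.5, -0.4, 0.6]
opening: 0.761
grip_force: 0.0
```

Request:
step_arm:
  moves:
    - {"travel": [0,0,0.001],"roll": 0,"hand": 0.065}
    - {"travel": [0,0,0.002],"roll": 0,"hand": 0.065}
    - {"travel": [0,0,0.003],"roll": 0,"hand": 0.065}
    - {"travel": [0,0,0.003],"roll": 0,"hand": 0.065}

```text
clock: 35.5
ee_pos: [0.3592, 0.3454, -0.0178]
eef_rot: [0.763, 0.646, -0.0, 0.0]
ft_force: [-0.0, 0.4, 0.5]
opening: 0.759
grip_force: 0.0
```

Request:
step_arm:
  moves:
    - {"travel": [0,0,0],"roll": 0,"hand": 0.05}
    - {"travel": [0,0,0],"roll": 0,"hand": 0.04}
    - {"travel": [0,0,0],"roll": 0,"hand": 0.035}
    - {"travel": [0,0,0],"roll": 0,"hand": 0.035}
    - {"travel": [0,0,0],"roll": 0,"hand": 0.035}
    - {"travel": [0,0,0],"roll": 0,"hand": 0.035}

```text
clock: 36.1
ee_pos: [0.3592, 0.3454, -0.0173]
eef_rot: [0.763, 0.646, 0.0, 0.0]
ft_force: [-1.2, -1.0, 8.2]
opening: 0.56
grip_force: 60.7
```

```bash
python3 - <<'E'
from lib import *
s=env.state();print(s['ee_pos'],yaw(s),go([.6405,-.0960,.06],1.593))
E
```

```text
[ 0.35920196  0.34543001 -0.01729637] 1.404953488353682 (array([-0.3889,  0.3503, -0.0773]), np.float64(-10.77))
```

Request:
step_arm:
  moves:
    - {"travel": [0,0,-0.03],"roll": 0,"hand": 0.035}
    - {"travel": [0,0,-0.07],"roll": 0,"hand": 0.035}
    - {"travel": [0,0,-0.11],"roll": 0,"hand": 0.035}
    - {"travel": [0,0,-0.15],"roll": 0,"hand": 0.035}
    - {"travel": [0,0,-0.15],"roll": 0,"hand": 0.035}

```text
clock: 36.6
ee_pos: [0.3607, 0.3466, 0.1367]
eef_rot: [0.763, 0.646, 0.004, 0.0]
ft_force: [-0.2, -0.9, -1.4]
opening: 0.557
grip_force: 62.8
```

```bash
python3 - <<'E'
from lib import *
s=env.state();print(s['ee_pos'],yaw(s),s['opening'],s['grip_force'],go([.6405,-.0960,.13],1.593))
E
```

```text
[0.36068513 0.34662743 0.13666437] 1.4050740039565512 0.5573119412736091 62.762696743011475 (array([-0.3904,  0.349 ,  0.0067]), np.float64(-10.77))
```

Request:
step_arm:
  moves:
    - {"travel": [-0.389,0.35,0],"roll": -10.8,"hand": 0.035}
    - {"travel": [-0.389,0.35,0],"roll": -10.8,"hand": 0.035}
    - {"travel": [-0.389,0.35,0],"roll": -10.8,"hand": 0.035}
    - {"travel": [-0.389,0.35,0],"roll": -10.8,"hand": 0.035}
    - {"travel": [-0.389,0.35,0],"roll": -10.8,"hand": 0.035}
    - {"travel": [-0.389,0.35,0],"roll": -10.8,"hand": 0.035}
    - {"travel": [-0.389,0.35,0],"roll": -10.8,"hand": 0.035}
    - {"travel": [-0.389,0.35,0],"roll": -10.8,"hand": 0.035}
    - {"travel": [-0.389,0.35,0],"roll": -10.8,"hand": 0.035}
    - {"travel": [-0.389,0.35,0],"roll": -10.8,"hand": 0.035}
    - {"travel": [-0.389,0.35,0],"roll": -10.8,"hand": 0.035}
    - {"travel": [-0.389,0.35,0],"roll": -10.8,"hand": 0.035}
    - {"travel": [-0.389,0.35,0],"roll": -10.8,"hand": 0.035}
    - {"travel": [-0.389,0.35,0],"roll": -10.8,"hand": 0.035}

```text
clock: 38.0
ee_pos: [0.6395, -0.0951, 0.1317]
eef_rot: [0.699, 0.715, -0.0, -0.001]
ft_force: [-0.3, 0.2, -0.1]
opening: 0.557
grip_force: 62.7
```

```bash
python3 - <<'E'
from lib import *
s=env.state();print(s['ee_pos'],yaw(s),s['opening'],s['grip_force'],go([.6405,-.0960,.006],1.593))
E
```

```text
[ 0.63948718 -0.0951267   0.13169818] 1.5940728542088465 0.5571132410343589 62.73221254348755 (array([-0.0009,  0.001 ,  0.1257]), np.float64(0.06))
```

Request:
step_arm:
  moves:
    - {"travel": [0,0.001,0.04],"roll": 0,"hand": 0.035}
    - {"travel": [0,0.001,0.075],"roll": 0,"hand": 0.035}
    - {"travel": [0,0.001,0.1],"roll": 0,"hand": 0.035}
    - {"travel": [0,0.001,0.113],"roll": 0,"hand": 0.035}
    - {"travel": [0,0.001,0.12],"roll": 0,"hand": 0.035}
    - {"travel": [0,0.001,0.124],"roll": 0,"hand": 0.035}
    - {"travel": [0,0.001,0.126],"roll": 0,"hand": 0.035}
    - {"travel": [0,0.001,0.126],"roll": 0,"hand": 0.035}

```text
clock: 38.8
ee_pos: [0.6416, -0.096, 0.0071]
eef_rot: [0.699, 0.715, 0.0, 0.001]
ft_force: [0.2, -0.9, -0.6]
opening: 0.556
grip_force: 62.7
```

Request:
step_arm:
  moves:
    - {"travel": [0,0,0.001],"roll": 0,"hand": 0.035}
    - {"travel": [0,0,0.002],"roll": 0,"hand": 0.035}
    - {"travel": [0,0,0.002],"roll": 0,"hand": 0.035}

```text
clock: 39.1
ee_pos: [0.6414, -0.0961, 0.0048]
eef_rot: [0.699, 0.715, 0.0, 0.0]
ft_force: [-0.6, -0.8, 3.1]
opening: 0.554
grip_force: 63.1
```

Request:
step_arm:
  moves:
    - {"travel": [0,0,0],"roll": 0,"hand": 0.055}
    - {"travel": [0,0,0],"roll": 0,"hand": 0.06}
    - {"travel": [0,0,0],"roll": 0,"hand": 0.065}
    - {"travel": [0,0,0],"roll": 0,"hand": 0.065}
    - {"travel": [0,0,-0.03],"roll": 0,"hand": 0.065}
    - {"travel": [0,0,-0.08],"roll": 0,"hand": 0.065}
    - {"travel": [0,0,-0.12],"roll": 0,"hand": 0.065}
    - {"travel": [0,0,-0.12],"roll": 0,"hand": 0.065}

```text
clock: 39.9
ee_pos: [0.6435, -0.0965, 0.13]
eef_rot: [0.699, 0.715, 0.002, 0.004]
ft_force: [1.0, -0.3, -0.2]
opening: 0.763
grip_force: 0.0
```

```bash
python3 - <<'E'
from meas import *
i,c=shot('wrist','w16'); s=env.state(); print(s['clock'],s['ee_pos'],yaw(s))
m=mask(i,(13,60,60),(22,142,255)); 
# panel colour vs base: sample along column through the panel
h=cv2.cvtColor(i,cv2.COLOR_BGR2HSV); p=proj(c,[.641,-.096,.034]).astype(int); q=proj(c,[.60,-.096,.012]).astype(int); e=proj(c,[.641,-.17,.012]).astype(int)
print(p,h[p[1],p[0]],h[q[1],q[0]],h[e[1],e[0]])
for y in (p[1]-30,p[1],p[1]+20): print(y,[tuple(map(int,h[y,x])) for x in range(p[0]-50,p[0]+52,5)])
E
```

```text
39.95 [ 0.64226293 -0.09622662  0.1270535 ] 1.593463867408147
[279 196] [ 15 103 190] [ 16 102 208] [ 16 102 197]
166 [(16, 101, 210), (16, 101, 209), (16, 100, 206), (16, 102, 207), (15, 107, 171), (15, 103, 194), (15, 103, 189), (16, 102, 192), (16, 102, 193), (16, 104, 188), (15, 103, 189), (15, 102, 195), (16, 101, 205), (16, 101, 204), (15, 102, 200), (16, 103, 196), (16, 102, 193), (16, 99, 214), (16, 101, 207), (16, 100, 203), (16, 100, 210)]
196 [(16, 101, 210), (16, 102, 208), (16, 100, 206), (16, 100, 207), (15, 104, 191), (15, 102, 192), (15, 105, 189), (15, 102, 195), (15, 102, 195), (15, 103, 188), (15, 103, 190), (15, 103, 198), (16, 100, 206), (16, 101, 204), (16, 103, 199), (16, 103, 196), (15, 105, 183), (16, 101, 212), (16, 101, 204), (16, 102, 202), (16, 100, 211)]
216 [(16, 100, 207), (16, 100, 207), (16, 101, 204), (16, 101, 205), (15, 104, 188), (15, 104, 191), (16, 104, 189), (16, 103, 195), (16, 103, 195), (16, 104, 188), (16, 103, 189), (16, 102, 197), (16, 101, 206), (16, 102, 202), (16, 102, 198), (16, 103, 195), (15, 104, 194), (16, 100, 211), (16, 101, 200), (16, 102, 202), (16, 100, 212)]
```

```bash
cat > edge.py <<'E'
import sys
from meas import *
# long-edge x positions of the pile top by averaged gradients along carrier-frame lines, rectified on plane z
def prof(i,c,z,b=(.045,-.04)):
    g=cv2.GaussianBlur(cv2.cvtColor(i,cv2.COLOR_BGR2GRAY),(3,3),0).astype(np.float32)
    X=np.arange(-.045,.0451,.0005);Y=np.arange(-.035,.0351,.001)
    S=np.array([[proj(c,[*loc(b[0]+x,b[1]+y),z]) for x in X] for y in Y]).astype(np.float32)
    im=cv2.remap(g,S[...,0],S[...,1],1); 
    for nm,sl in(('low y',slice(0,22)),('mid',slice(24,46)),('high y',slice(48,70))):
        d=np.abs(np.gradient(cv2.GaussianBlur(im[sl].mean(0)[None],(5,1),0)[0])); 
        L=(X>-.035)&(X<-.016);R_=(X<.035)&(X>.016)
        a=X[L][d[L].argmax()];e=X[R_][d[R_].argmax()]; print(nm,'left',a*1000,'right',e*1000,'mid',(a+e)*500)
i,c=load(sys.argv[1]); prof(i,c,float(sys.argv[2]))
E
python3 edge.py w16 .034; python3 - <<'E'
from lib import *
i,c=load('w16'); g=cv2.GaussianBlur(cv2.cvtColor(i,cv2.COLOR_BGR2GRAY),(3,3),0).astype(np.float32)
Y=np.arange(-.07,.0701,.0005);X=np.arange(-.02,.0201,.001)
S=np.array([[proj(c,[*loc(.045+x,-.04+y),.034]) for x in X] for y in Y]).astype(np.float32)
p=cv2.remap(g,S[...,0],S[...,1],1).mean(1); d=np.abs(np.gradient(p))
for lo,hi in((-.065,-.035),(.035,.065)):
    m=(Y>lo)&(Y<hi); o=np.argsort(-d[m])[:4]; print((Y[m][o]*1000).round(1),d[m][o].round(1))
E
```

```text
low y left -25.999999999999982 right 25.500000000000064 mid -0.2499999999999586
mid left -25.999999999999982 right 26.000000000000064 mid 4.163336342344337e-14
high y left -25.999999999999982 right 25.500000000000064 mid -0.2499999999999586
[-51.  -51.5 -50.5 -52. ] [0.9 0.8 0.7 0.7]
[51.5 52.  48.5 49. ] [13.7 12.6 11.8 11.6]
```

The panel is centred on the bed to within 1 mm. Next panel 1, gripped 24 mm toward +y.

```bash
python3 - <<'E'
from lib import *
print(go([.6038,.3606,.13],1.396))
E
```

```text
(array([ 0.4576, -0.0281, -0.0029]), np.float64(11.31))
```

Request:
step_arm:
  moves:
    - {"travel": [0.458,-0.028,-0.01],"roll": 11.3,"hand": 0.065}
    - {"travel": [0.458,-0.028,-0.01],"roll": 11.3,"hand": 0.065}
    - {"travel": [0.458,-0.028,-0.01],"roll": 11.3,"hand": 0.065}
    - {"travel": [0.458,-0.028,-0.01],"roll": 11.3,"hand": 0.065}
    - {"travel": [0.458,-0.028,-0.01],"roll": 11.3,"hand": 0.065}
    - {"travel": [0.458,-0.028,-0.01],"roll": 11.3,"hand": 0.065}
    - {"travel": [0.458,-0.028,-0.01],"roll": 11.3,"hand": 0.065}
    - {"travel": [0.458,-0.028,-0.01],"roll": 11.3,"hand": 0.065}
    - {"travel": [0.458,-0.028,-0.01],"roll": 11.3,"hand": 0.065}
    - {"travel": [0.458,-0.028,-0.01],"roll": 11.3,"hand": 0.065}
    - {"travel": [0.458,-0.028,-0.01],"roll": 11.3,"hand": 0.065}
    - {"travel": [0.458,-0.028,-0.01],"roll": 11.3,"hand": 0.065}
    - {"travel": [0.458,-0.028,-0.01],"roll": 11.3,"hand": 0.065}

```text
clock: 41.25
ee_pos: [0.6032, 0.3595, 0.1338]
eef_rot: [0.767, 0.642, -0.001, -0.0]
ft_force: [1.0, -0.5, 0.6]
opening: 0.762
grip_force: 0.0
```

```bash
python3 pan.py w17
```

```text
41.3 [0.60330295 0.35958793 0.13405967] 1.394335275395712
[378.  23.] 8417 centre [0.7393 0.4919] size [ 65.3 206.6] long-axis dir 3.109 tri None
[284. 210.] 5861 centre [0.5996 0.3371] size [103.2  51.7] long-axis dir 1.3989 tri [0.6012 0.338  0.0055]
grey [388. 219.] 2552 x 0.623 0.801 y 0.285 0.337 low-x pts [[0.623, 0.304], [0.623, 0.305], [0.624, 0.306], [0.624, 0.307], [0.624, 0.308], [0.624, 0.302]]
grey [191. 274.] 484 x 0.47 0.514 y 0.257 0.31 low-x pts [[0.47, 0.271], [0.471, 0.27], [0.471, 0.272], [0.472, 0.27], [0.473, 0.269], [0.473, 0.274]]
grey [376. 274.] 480 x 0.668 0.696 y 0.221 0.281 low-x pts [[0.668, 0.279], [0.668, 0.281], [0.669, 0.277], [0.669, 0.278], [0.67, 0.281], [0.67, 0.275]]
```

Request:
step_arm:
  moves:
    - {"travel": [0.0015,0,0.05],"roll": 0,"hand": 0.065}
    - {"travel": [0.0015,0,0.09],"roll": 0,"hand": 0.065}
    - {"travel": [0.0015,0,0.12],"roll": 0,"hand": 0.065}
    - {"travel": [0.0015,0,0.135],"roll": 0,"hand": 0.062}
    - {"travel": [0.0015,0,0.143],"roll": 0,"hand": 0.062}
    - {"travel": [0.0015,0,0.148],"roll": 0,"hand": 0.062}
    - {"travel": [0.0015,0,0.151],"roll": 0,"hand": 0.062}
    - {"travel": [0.0015,0,0.151],"roll": 0,"hand": 0.062}

```text
clock: 42.15
ee_pos: [0.6035, 0.3629, -0.0159]
eef_rot: [0.766, 0.643, 0.001, 0.0]
ft_force: [0.3, -0.5, 0.5]
opening: 0.726
grip_force: 0.0
```

Request:
step_arm:
  moves:
    - {"travel": [0,0,0],"roll": 0,"hand": 0.05}
    - {"travel": [0,0,0],"roll": 0,"hand": 0.04}
    - {"travel": [0,0,0],"roll": 0,"hand": 0.035}
    - {"travel": [0,0,0],"roll": 0,"hand": 0.035}
    - {"travel": [0,0,0],"roll": 0,"hand": 0.035}
    - {"travel": [0,0,0],"roll": 0,"hand": 0.035}

```text
clock: 42.75
ee_pos: [0.6037, 0.363, -0.0152]
eef_rot: [0.766, 0.643, 0.001, 0.0]
ft_force: [-1.2, -0.7, 5.5]
opening: 0.552
grip_force: 60.7
```

```bash
python3 - <<'E'
from lib import *
s=env.state();p=s['ee_pos'];y=yaw(s);u=np.array([np.cos(y),np.sin(y)]);o=(p[:2]-[.5996,.3371])@u
print(p,y,s['opening'],s['grip_force'],s['ft_force'],'offset',o); b=loc(.045,-.04+o); print(b,go([*b,.13],1.593))
E
```

```text
[ 0.6036705   0.3630254  -0.01518605] 1.3962969779979577 0.5524250755932207 60.748844146728516 [-1.19964384 -0.66744919  5.5332269 ] offset 0.02623838792756651
[ 0.64029184 -0.06976836] (array([-0.4199,  0.1112, -0.1452]), np.float64(-11.27))
```

Request:
step_arm:
  moves:
    - {"travel": [0,0,-0.03],"roll": 0,"hand": 0.035}
    - {"travel": [0,0,-0.07],"roll": 0,"hand": 0.035}
    - {"travel": [0,0,-0.11],"roll": 0,"hand": 0.035}
    - {"travel": [0,0,-0.145],"roll": 0,"hand": 0.035}
    - {"travel": [-0.042,0.011,-0.145],"roll": -2,"hand": 0.035}
    - {"travel": [-0.085,0.022,-0.145],"roll": -4,"hand": 0.035}
    - {"travel": [-0.13,0.034,-0.145],"roll": -6,"hand": 0.035}
    - {"travel": [-0.175,0.045,-0.145],"roll": -8,"hand": 0.035}
    - {"travel": [-0.22,0.057,-0.145],"roll": -10,"hand": 0.035}
    - {"travel": [-0.265,0.07,-0.145],"roll": -11.3,"hand": 0.035}
    - {"travel": [-0.31,0.082,-0.145],"roll": -11.3,"hand": 0.035}
    - {"travel": [-0.355,0.094,-0.145],"roll": -11.3,"hand": 0.035}
    - {"travel": [-0.39,0.104,-0.145],"roll": -11.3,"hand": 0.035}
    - {"travel": [-0.41,0.108,-0.145],"roll": -11.3,"hand": 0.035}
    - {"travel": [-0.42,0.111,-0.145],"roll": -11.3,"hand": 0.035}
    - {"travel": [-0.42,0.111,-0.145],"roll": -11.3,"hand": 0.035}
    - {"travel": [-0.42,0.111,-0.145],"roll": -11.3,"hand": 0.035}
    - {"travel": [-0.42,0.111,-0.145],"roll": -11.3,"hand": 0.035}

```text
clock: 44.55
ee_pos: [0.6394, -0.0688, 0.1284]
eef_rot: [0.699, 0.716, 0.0, 0.0]
ft_force: [0.4, -0.3, 0.0]
opening: 0.55
grip_force: 61.9
```

```bash
python3 - <<'E'
from lib import *
i,c=shot('wrist','w18'); s=env.state();p=s['ee_pos'];print(s['clock'],p,yaw(s),s['opening'],s['grip_force']); z=p[2]+.0152+.012
# far (+y) end of held panel: gradient along y through tool axis, at the panel's top height
g=cv2.GaussianBlur(cv2.cvtColor(i,cv2.COLOR_BGR2GRAY),(3,3),0).astype(np.float32)
Y=np.arange(.012,.05,.0005);X=np.arange(-.018,.0181,.001)
S=np.array([[proj(c,[p[0]+x-.022*y,p[1]+y+.022*x,z]) for x in X] for y in Y]).astype(np.float32)
d=np.abs(np.gradient(cv2.remap(g,S[...,0],S[...,1],1).mean(1))); o=np.argsort(-d)[:6]; print('end at',(Y[o]*1000).round(1),d[o].round(1))
for off in (.024,.026): print(off,go([*loc(.045,-.04+off),.018],1.593))
E
```

```text
44.6 [ 0.63946261 -0.06887152  0.12838829] 1.5948909220081309 0.5540715888021717 61.87453508377075
end at [27.  26.5 23.5 48.  23.  47.5] [20.6 20.1 18.7 18.  17.2 16.4]
0.024 (array([-0.0032,  0.0008,  0.1104]), np.float64(0.11))
0.026 (array([-0.0012,  0.0008,  0.1104]), np.float64(0.11))
```

Request:
step_arm:
  moves:
    - {"travel": [-0.002,0.001,0.04],"roll": 0,"hand": 0.035}
    - {"travel": [-0.002,0.001,0.07],"roll": 0,"hand": 0.035}
    - {"travel": [-0.002,0.001,0.09],"roll": 0,"hand": 0.035}
    - {"travel": [-0.002,0.001,0.1],"roll": 0,"hand": 0.035}
    - {"travel": [-0.002,0.001,0.105],"roll": 0,"hand": 0.035}
    - {"travel": [-0.002,0.001,0.108],"roll": 0,"hand": 0.035}
    - {"travel": [-0.002,0.001,0.1085],"roll": 0,"hand": 0.035}
    - {"travel": [-0.002,0.001,0.1085],"roll": 0,"hand": 0.035}

```text
clock: 45.4
ee_pos: [0.6409, -0.0722, 0.0206]
eef_rot: [0.699, 0.715, 0.0, 0.001]
ft_force: [-0.7, 0.3, -0.6]
opening: 0.552
grip_force: 61.9
```

Request:
step_arm:
  moves:
    - {"travel": [0,0,0.001],"roll": 0,"hand": 0.035}
    - {"travel": [0,0,0.002],"roll": 0,"hand": 0.035}
    - {"travel": [0,0,0.002],"roll": 0,"hand": 0.035}

```text
clock: 45.7
ee_pos: [0.6408, -0.0722, 0.0188]
eef_rot: [0.699, 0.715, 0.0, 0.001]
ft_force: [-2.4, -0.2, 7.3]
opening: 0.553
grip_force: 62.8
```

Contact with the pile at the expected height. Release and check.

Request:
step_arm:
  moves:
    - {"travel": [0,0,0],"roll": 0,"hand": 0.055}
    - {"travel": [0,0,0],"roll": 0,"hand": 0.06}
    - {"travel": [0,0,0],"roll": 0,"hand": 0.065}
    - {"travel": [0,0,0],"roll": 0,"hand": 0.065}
    - {"travel": [-0.003,0,-0.03],"roll": 0,"hand": 0.065}
    - {"travel": [-0.025,0,-0.08],"roll": 0,"hand": 0.065}
    - {"travel": [-0.04,0,-0.12],"roll": 0,"hand": 0.065}
    - {"travel": [-0.04,0,-0.12],"roll": 0,"hand": 0.065}
    - {"travel": [-0.04,0,-0.12],"roll": 0,"hand": 0.065}

```text
clock: 46.6
ee_pos: [0.6415, -0.1125, 0.1385]
eef_rot: [0.699, 0.715, 0.0, 0.001]
ft_force: [0.5, 0.7, 0.4]
opening: 0.76
grip_force: 0.0
```

```bash
python3 - <<'E'
from lib import *
s=env.state();print(s['clock'],s['ee_pos'])
shot('wrist','w19'); shot('top','t19'); shot('scene','s19')
E
python3 edge.py w19 .046; python3 - <<'E'
from lib import *
i,c=load('w19'); g=cv2.GaussianBlur(cv2.cvtColor(i,cv2.COLOR_BGR2GRAY),(3,3),0).astype(np.float32)
Y=np.arange(-.07,.0701,.0005);X=np.arange(-.02,.0201,.001)
S=np.array([[proj(c,[*loc(.045+x,-.04+y),.046]) for x in X] for y in Y]).astype(np.float32)
p=cv2.remap(g,S[...,0],S[...,1],1).mean(1); d=np.abs(np.gradient(p))
for lo,hi in((-.066,-.034),(.034,.066)):
    m=(Y>lo)&(Y<hi); o=np.argsort(-d[m])[:6]; print((Y[m][o]*1000).round(1),d[m][o].round(1))
# feet: neck-top circles near pockets
for n in ('w19',):
  G=cv2.cvtColor(i,cv2.COLOR_BGR2GRAY)
  for k in range(5):
    q=proj(c,[*pocket(k),.043]); x,y=q.astype(int)
    if not(40<x<520 and 40<y<380): print(k,'out');continue
    r=np.linalg.norm(proj(c,[*(pocket(k)+[.013,0]),.043])-q)
    H=cv2.HoughCircles(cv2.resize(G[y-35:y+35,x-35:x+35],None,fx=4,fy=4,interpolation=cv2.INTER_CUBIC),cv2.HOUGH_GRADIENT,1,40,param1=60,param2=8,minRadius=int(4*r*.85),maxRadius=int(4*r*1.15))
    if H is not None: print(k,[((plane(c,(x-35+h[0]/4,y-35+h[1]/4),.043)[:2]-pocket(k))*1000).round(1).tolist() for h in H[0][:2]])
E
```

```text
46.6 [ 0.64149369 -0.1125025   0.13851673]
low y left -24.999999999999982 right 26.000000000000064 mid 0.5000000000000421
mid left -25.499999999999982 right 26.000000000000064 mid 0.25000000000004186
high y left -25.499999999999982 right 25.500000000000064 mid 4.163336342344337e-14
[-54.  -53.5 -53.  -54.5 -52.5 -55. ] [0.9 0.9 0.7 0.7 0.4 0.4]
[51.  50.5 51.5 50.  49.  46. ] [9.4 9.  7.  5.5 4.3 4.3]
0 [[2.8, 2.5], [18.6, 3.7]]
1 [[2.5, 0.4], [12.0, 5.4]]
2 [[2.9, 2.2], [3.3, -7.1]]
3 [[3.1, -1.9], [11.5, -6.8]]
4 out
```

```bash
python3 - <<'E'
from meas import *
for n in('t19','s19'):
    i,c=load(n); print(n,[(u.round(0).tolist(),a,plane(c,u,.015)[:2].round(3).tolist()) for u,a in feet(i)])
# two-view neck-top heights: gray match of neck patch w12/w19 not needed; foot tops by scene camera
i,c=load('s19'); o=cv2.imread('pics/scene0.png')
for k in range(5):
    q=proj(c,[*pocket(k),.043]).astype(int); print(k,q,cv2.absdiff(i,o)[q[1]-4:q[1]+5,q[0]-5:q[0]+6].mean().round(1))
s=env.state();print(go([.638,.0185,.15],1.593+1.4))
E
```

```text
t19 [([365.0, 266.0], np.int32(420), [0.454, -0.274]), ([362.0, 320.0], np.int32(296), [0.293, -0.26]), ([23.0, 365.0], np.int32(539), [0.162, 0.756])]
s19 [([275.0, 60.0], np.int32(63), [-0.113, 1.016]), ([393.0, 152.0], np.int32(3955), [0.716, 0.555]), ([335.0, 236.0], np.int32(148), [0.749, 0.041])]
0 [229 241] 25.7
1 [241 230] 28.6
2 [252 219] 24.4
3 [262 209] 34.6
4 [272 199] 5.0
(array([ 0.1301,  0.0002, -0.0138]), np.float64(-80.17))
```

All four feet are in pockets 0–3, none is left on the bench, and the pile is square on the bed. Now the latch.

Request:
step_arm:
  moves:
    - {"travel": [0.13,0,-0.014],"roll": -80.5,"hand": 0.05}
    - {"travel": [0.13,0,-0.014],"roll": -80.5,"hand": 0.05}
    - {"travel": [0.13,0,-0.014],"roll": -80.5,"hand": 0.05}
    - {"travel": [0.13,0,-0.014],"roll": -80.5,"hand": 0.05}
    - {"travel": [0.13,0,-0.014],"roll": -80.5,"hand": 0.05}
    - {"travel": [0.13,0,-0.014],"roll": -80.5,"hand": 0.05}
    - {"travel": [0.13,0,-0.014],"roll": -80.5,"hand": 0.05}
    - {"travel": [0.13,0,-0.014],"roll": -80.5,"hand": 0.05}
    - {"travel": [0.13,0,-0.014],"roll": -80.5,"hand": 0.05}
    - {"travel": [0.13,0,-0.014],"roll": -80.5,"hand": 0.05}
    - {"travel": [0.13,0,-0.014],"roll": -80.5,"hand": 0.05}
    - {"travel": [0.13,0,-0.014],"roll": -80.5,"hand": 0.05}

```text
clock: 47.95
ee_pos: [0.6381, 0.0182, 0.1508]
eef_rot: [0.072, 0.997, -0.0, -0.001]
ft_force: [-0.0, -0.2, 0.1]
opening: 0.584
grip_force: 0.0
```

```bash
python3 - <<'E'
from lib import *
s=env.state();print(s['ee_pos'],yaw(s),go([.638,.0185,.058],2.993))
E
```

```text
[0.63812173 0.01816768 0.15080122] 2.9967782048258105 (array([0.0002, 0.0003, 0.0928]), np.float64(0.22))
```

Request:
step_arm:
  moves:
    - {"travel": [0,0,0.03],"roll": 0,"hand": 0.05}
    - {"travel": [0,0,0.055],"roll": 0,"hand": 0.05}
    - {"travel": [0,0,0.07],"roll": 0,"hand": 0.05}
    - {"travel": [0,0,0.08],"roll": 0,"hand": 0.05}
    - {"travel": [0,0,0.086],"roll": 0,"hand": 0.05}
    - {"travel": [0,0,0.089],"roll": 0,"hand": 0.05}
    - {"travel": [0,0,0.089],"roll": 0,"hand": 0.03}
    - {"travel": [0,0,0.089],"roll": 0,"hand": 0.01}
    - {"travel": [0,0,0.089],"roll": 0,"hand": 0.0}
    - {"travel": [0,0,0.089],"roll": 0,"hand": 0.0}
    - {"travel": [0,0,0.089],"roll": 0,"hand": 0.0}
    - {"travel": [0,0,0.089],"roll": 0,"hand": 0.0}
    - {"travel": [0,0,0.089],"roll": 0,"hand": 0.0}

```text
clock: 49.25
ee_pos: [0.6388, 0.0179, 0.0637]
eef_rot: [0.072, 0.997, 0.0, 0.001]
ft_force: [-0.6, 0.1, 6.2]
opening: 0.142
grip_force: 59.2
```

Gripped. I turn it back clockwise (positive roll).

Request:
step_arm:
  moves:
    - {"travel": [0,0,0],"roll": 4,"hand": 0.0}
    - {"travel": [0,0,0],"roll": 9,"hand": 0.0}
    - {"travel": [0,0,0],"roll": 14,"hand": 0.0}
    - {"travel": [0,0,0],"roll": 19,"hand": 0.0}
    - {"travel": [0,0,0],"roll": 24,"hand": 0.0}
    - {"travel": [0,0,0],"roll": 29,"hand": 0.0}
    - {"travel": [0,0,0],"roll": 34,"hand": 0.0}
    - {"travel": [0,0,0],"roll": 39,"hand": 0.0}
    - {"travel": [0,0,0],"roll": 44,"hand": 0.0}
    - {"travel": [0,0,0],"roll": 49,"hand": 0.0}
    - {"travel": [0,0,0],"roll": 54,"hand": 0.0}
    - {"travel": [0,0,0],"roll": 59,"hand": 0.0}
    - {"travel": [0,0,0],"roll": 64,"hand": 0.0}
    - {"travel": [0,0,0],"roll": 69,"hand": 0.0}
    - {"travel": [0,0,0],"roll": 74,"hand": 0.0}
    - {"travel": [0,0,0],"roll": 78,"hand": 0.0}
    - {"travel": [0,0,0],"roll": 80.5,"hand": 0.0}
    - {"travel": [0,0,0],"roll": 80.5,"hand": 0.0}
    - {"travel": [0,0,0],"roll": 80.5,"hand": 0.0}

```text
clock: 51.15
ee_pos: [0.6388, 0.0178, 0.0637]
eef_rot: [0.699, 0.715, 0.0, 0.0]
ft_force: [-1.5, 0.6, 6.1]
opening: 0.142
grip_force: 59.3
```

Request:
step_arm:
  moves:
    - {"travel": [0,0,0],"roll": 0,"hand": 0.03}
    - {"travel": [0,0,0],"roll": 0,"hand": 0.05}
    - {"travel": [0,0,0],"roll": 0,"hand": 0.05}
    - {"travel": [0,0,0],"roll": 0,"hand": 0.05}
    - {"travel": [0,0,-0.03],"roll": 0,"hand": 0.05}
    - {"travel": [0,0,-0.08],"roll": 0,"hand": 0.05}
    - {"travel": [0,0,-0.13],"roll": 0,"hand": 0.05}
    - {"travel": [0.04,0,-0.17],"roll": 0,"hand": 0.05}
    - {"travel": [0.04,0,-0.17],"roll": 0,"hand": 0.05}
    - {"travel": [0.04,0,-0.17],"roll": 0,"hand": 0.05}

```text
clock: 52.15
ee_pos: [0.6376, 0.0587, 0.2337]
eef_rot: [0.698, 0.716, 0.001, 0.001]
ft_force: [-1.1, -0.3, -0.9]
opening: 0.586
grip_force: 0.0
```

```bash
python3 - <<'E'
from meas import *
i,c=shot('wrist','w20'); s=env.state(); print(s['clock'],s['ee_pos'],yaw(s))
j,d=shot('scene','s20')
q=proj(c,[*loc(.045,.075),.096]); r=proj(c,[*loc(.045,.012),.07]); e=proj(c,[*loc(.11,.075),.07]); print(q,r,e)
h=cv2.cvtColor(i,cv2.COLOR_BGR2HSV)
for p in(q,r,e): print(h[int(p[1]),int(p[0])] if 0<p[1]<420 else None)
g=mask(i,(100,5,100),(135,60,255)); 
for t,a,b in blobs(g,80,6000):
    w=cv2.minAreaRect(cv2.findContours(b,0,1)[0][0]); L=[plane(c,u,.07)[:2].round(3).tolist() for u in cv2.boxPoints(w)]; print(t.round(0),a,L)
for k in range(4):
    p=proj(d,[*pocket(k),.043]).astype(int); a,_=load('s19'); print(k,cv2.absdiff(j,a)[p[1]-4:p[1]+5,p[0]-5:p[0]+6].mean().round(1))
p=proj(d,[*loc(.045,-.06),.046]).astype(int); print('pile',cv2.absdiff(j,a)[p[1]-5:p[1]+6,p[0]-5:p[0]+6].mean())
E
python3 edge.py w20 .046
```

```text
52.2 [0.63720619 0.05795833 0.2321764 ] 1.594288890140152
[283.2527043  224.84181545] [283.03466159 268.79844888] [343.60212906 216.38969256]
[130  32  24]
[118  19 201]
[ 12 157 133]
[345. 144.] 212 [[0.659, 0.097], [0.659, 0.099], [0.741, 0.101], [0.741, 0.098]]
[283. 249.] 982 [[0.623, 0.032], [0.652, 0.033], [0.657, -0.065], [0.624, -0.066]]
[208. 287.] 93 [[0.542, -0.067], [0.55, -0.06], [0.56, -0.076], [0.551, -0.083]]
[359. 287.] 96 [[0.725, -0.061], [0.739, -0.061], [0.741, -0.077], [0.727, -0.077]]
[418. 383.] 220 [[0.848, -0.276], [0.844, -0.222], [0.867, -0.233], [0.871, -0.289]]
0 4.0
1 3.8
2 3.4
3 16.4
pile 4.151515151515151
low y left -25.999999999999982 right 26.000000000000064 mid 4.163336342344337e-14
mid left -25.999999999999982 right 25.000000000000064 mid -0.4999999999999588
high y left -25.499999999999982 right 26.000000000000064 mid 0.25000000000004186
```

The latch is locked, with its arm over the bed's end. Pocket 3's patch changed, so I check that foot and the latch angle.

```bash
python3 - <<'E'
from meas import *
i,c=load('w20');d=cam('scene');a,_=load('s19');b,_=load('s20')
for k in range(5):
    q=proj(c,[*pocket(k),.043]).round(0); p=proj(d,[*pocket(k),.043]).astype(int)
    print(k,q,'s19',a[p[1]-4:p[1]+5,p[0]-5:p[0]+6].mean((0,1)).round(0),'s20',b[p[1]-4:p[1]+5,p[0]-5:p[0]+6].mean((0,1)).round(0))
m1=i[120:330,180:330]; m2=b[170:290,200:330]
m=np.hstack([cv2.resize(m1,(375,525)),cv2.resize(m2,(425,525))]); cv2.imwrite('pics/fin.png',m)
G=cv2.cvtColor(i,cv2.COLOR_BGR2GRAY)
for k in (2,3):
    q=proj(c,[*pocket(k),.043]);x,y=q.astype(int);r=np.linalg.norm(proj(c,[*(pocket(k)+[.013,0]),.043])-q)
    H=cv2.HoughCircles(cv2.resize(G[y-30:y+30,x-30:x+30],None,fx=4,fy=4,interpolation=cv2.INTER_CUBIC),cv2.HOUGH_GRADIENT,1,40,param1=60,param2=8,minRadius=int(4*r*.8),maxRadius=int(4*r*1.2))
    if H is not None: print(k,[((plane(c,(x-30+h[0]/4,y-30+h[1]/4),.043)[:2]-pocket(k))*1000).round(1).tolist() for h in H[0][:2]])
E
```

```text
0 [204. 332.] s19 [109. 147. 180.] s20 [106. 143. 175.]
1 [200. 301.] s19 [106. 142. 174.] s20 [103. 138. 169.]
2 [195. 265.] s19 [105. 141. 172.] s20 [102. 137. 168.]
3 [191. 225.] s19 [ 96. 126. 153.] s20 [103. 139. 170.]
4 [188. 181.] s19 [ 99. 133. 164.] s20 [ 97. 131. 162.]
2 [[1.1, 4.5], [-23.6, -15.2]]
3 [[2.3, 1.2], [20.1, 23.0]]
```

In the latest image pocket 3 matches pockets 0–2; the change was the arm occluding it earlier. Everything is in place, so I hand in.

```bash
python3 -c "
from cell import env
print(env.hand_in())"
```

```text
the job is handed in; nothing more can be done
None
```

I handed the job in at about 52 s: all four feet are in pockets 0–3, both panels are stacked square on the bed and the latch is locked; my last images agree, but hand-in returned no verdict.

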